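# Find and mark the balance point of a boom tube

## Task

Slide the square boom tube along the balance stand, out over the stand's edge, until it just tips down onto the stop pin by itself, and leave it there with no more overhang than it needs to tip. Then set the saddle marker astride the tube right above the edge to mark the balance point, and let go. Handle the tube gently and leave the tip cleaner, the syringe and the cutter where they lie.

Things in the scene. Friction and masses are not known exactly. Their poses are not given: they have to be found in the camera images.
- stand: Balance stand fixed to the bench, turned up to 0.3 rad. Origin on the bench right under the middle of the fulcrum edge; its y axis is the feed direction (to the robot's left). Grey deck 52 mm wide, top 35 mm above the bench, from y = -150 mm to 0. On it two guide strips 6 mm high, 25 mm apart, from y = -150 to -30 mm. Base plate 70 mm wide, 6 mm thick, y = -160 to 115 mm.
- edge (a point): Middle of the fulcrum edge, the straight steel end of the deck, running across the feed (along x); at deck height, 35 mm above the stand's origin, axes as the stand's.
- stop: Stop pin of the stand, a steel bar of 8 mm diameter across the feed, 62 mm beyond the edge, its top 5.6 mm below the deck; a tipped tube rests on it sloping about 0.09 rad. This body's origin and axes are those of the stand.
- tube: Boom tube: straight square aluminium tube with black end caps, 220 mm long (its y axis), 20 mm wide and high, about 0.4 kg. Origin at the middle of its underside. Starts level on the deck between the guide strips, 30 to 55 mm of its front out over the edge. A hidden counterweight puts its balance point anywhere within 27 mm of mid-length, different each time; it cannot be seen.
- tube_rear (a point): Middle of the tube's rear end face, where it can be pushed with closed fingers; it starts 15 to 40 mm behind the rear of the deck. The tube tips once the balance point passes the edge, but a finger bearing on this end holds it down by friction: take it off to let the tube tip. Sliding takes about 2 to 5 N; never push with more than 12 N. Within 1 mm of balance it may hang half tipped.
- saddle: Saddle marker: grey plastic U standing on its two legs, 32 mm wide (x), 24 mm long (y), 20 g. Slot along its y axis, 24 mm wide, goes over the tube; a rib across the middle of its roof, 10 mm long in y, 11 mm above the foot of the legs, sits on the tube. Square grip tab 14 x 14 mm on top, from 18 to 50 mm above its origin. Origin on the bench under its middle. Turned half round it is the same.
- saddle_seat (a point): Middle of the underside of the rib in the saddle's slot, 11 mm above the saddle's origin; seated, it touches the top of the tube. The stand is rigid: do not press the saddle on the tube with more than 20 N.
- cleaner: Tip cleaner: round black cup with brass wool in it, 64 mm across, 37 mm high, lying beyond the stand; leave alone. Origin at the middle of its underside.
- syringe: Clear syringe 119 x 28 x 17 mm, lying beyond the saddle; leave alone. Origin at the middle of its underside.
- cutter: Small wire cutter with black handles, 112 x 43 x 11 mm, lying at the near right; leave alone. Origin at the middle of its underside.
Things that resemble listed ones, but are neither listed nor needed, are in the scene too. Of the things shaped like the saddle, the grey one is meant.

How it is judged:
By the outcome, as a careful person would: the job done as asked, in the order asked, and still so for the second after the job is handed in, with the robot touching nothing.
It also fails if it takes over 72 s, if anything falls off the work surface, if the arm or the gripper's body presses on something with over 40 N, if the wrist force passes 120 N, or if a joint passes its speed limit or range.

## Robot

A 6-joint arm with a two-finger parallel gripper is mounted at the origin on a cart in front of the work surface, level with it; the furniture and walls round the work are solid. World frame = base frame: x ahead of the robot, y to its left, z up, the work surface at z = 0. Lengths are in m, angles in degrees, forces in N, time in s.
With the tool pointing down it reaches from about 0.4 to 0.825 m from the base axis. Payload 7 kg.
Tool frame: the origin (TCP) lies midway between the tips of the shut fingers; the grasp point (between the pads) lies 19 mm behind it (r.hold_point_z is the distance from the TCP to the grasp point, in m); x points along the fingers, y is the direction in which the jaws open and shut, and the axes are right-handed (so a half turn about x gives the same grasp; the last joint's range is limited). The gripper opens to 88 mm and grips with 3 to 60 N. Pads are 19 mm wide; open, the fingers measure 130 mm over their backs; the gripper's body (78 mm by 193 mm) begins 47 mm behind the grasp point.
Start: joints at [86.923, 20.546, 0.682, 0, -70.136, -16.507], TCP at [0.226, 0.636, 0.227] pointing down, gripper open.
Joint ranges: [-176.03, 176.03], [-82.01, 121.73], [-58.28, 71.71], [-173.87, 95.51], [-174.79, -0.11], [-173.66, 173.66]. Speed limits (degrees/s): [136.94, 136.94, 172.46, 180, 180, 180].

## Interface

Orientations are given as [roll, pitch, yaw] about the fixed x, y, z axes, in that order (R = Rz(yaw) Ry(pitch) Rx(roll)).
In Python, from plant import r, viewer, order gives the robot as it stands. The module is installed in compiled form; this text tells all that it offers.
- The arm moves only by the shell command python3 -m creep 'ROWS' [FORCE]. ROWS is JSON, a list of rows, each an object of numbers: "ax", "ay", "az": the turn, a rotation vector about the tool's x, y, z in degrees; "tx", "ty", "tz": the shift along the tool's x, y, z in m; "fingers": the finger opening in m, from 0 to 0.0876. A call has 1 to 5 rows; each row is the pose to reach, as a shift and turn from the pose commanded when the call began, along the tool's axes at that moment; what a row does not reach only later rows make up. A row lasts 1/10 s, in which the tool goes at most 50 mm and 8.59 degrees, less where a joint would pass 70% of its speed; a pose out of reach is approached as far as the arm can. A call with a gripper value outside its range is refused whole. The fingers move at their own pace and stop on an object; FORCE is the grip in N (left out, the last holds). Time passes only in rows, so rows that repeat a pose let the fingers close. It gives the time, the measured TCP pose, the force and the opening at its end, in the units of the state.
- r.get_state(): the state, without advancing time (a new reading comes with each control period).
- viewer.capture(name): name is "scene" or "side" or "wrist"; returns a dict with "pixels" (420x560x3 uint8, blue, green, red), "depth" (420x560 float32, m along the optical axis (not along the pixel's ray), 0 where there is no reading), "fx", "fy", "cx", "cy" (pixels), "rvec" (rotation vector, rad) and "tvec" (3), from world to camera coordinates, as OpenCV has them; the wrist camera has in their place "T_tool_cam" (4x4, takes a point from camera to tool coordinates, whose origin is the TCP and whose axes are the tool frame's). Camera axes: x right, y down, z forward; pixel columns grow to the right and rows downward; lengths in m; the calibration is good to about 2 mm. A picture is of the moment at which its call begins: read the wrist's pose just before it.
- order.close_job(): hands the job in, once; it reports no verdict.
The state is a dict: "time_s": time; "joints": joint angles; "qd": joint speeds; "joint_torque": joint torques, N m; "tcp_pos": TCP position; "eef_rot": TCP orientation; "contact_force": force on the tool from outside, world axes, zero at the start; "moment": the same for the moment, N m; "gripper_width": finger opening in m.
Only numpy, scipy, OpenCV 4.12 (cv2) and the standard library are available. Lean on these libraries where they do the work, as an engineer would, in place of code of your own. Each camera call takes 0.05 s, during which the arm holds its last target.

## Working session

There is one attempt and no reset: what is moved stays moved. The work goes in short steps, Python scripts to look and compute and a shell command to move; the robot and the scene stay as the last step left them, time stands still between calls to the robot, and variables do not carry over. Pictures are saved under pics/ and viewed, and the job is handed in when it is done.

```bash
mkdir -p pics; ls
cat > h.py <<'E'
import numpy as np, cv2
from plant import r, viewer, order
from scipy.spatial.transform import Rotation as R
def cap(name,fn=None):
    s=r.get_state(); c=viewer.capture(name); c['s']=s
    if 'T_tool_cam' in c:
        T=np.eye(4);T[:3,:3]=R.from_euler('xyz',s['eef_rot'],degrees=True).as_matrix();T[:3,3]=s['tcp_pos']
        c['T']=T@np.array(c['T_tool_cam'])
    else:
        M=np.eye(4);M[:3,:3]=cv2.Rodrigues(np.array(c['rvec'],float))[0];M[:3,3]=np.ravel(c['tvec']);c['T']=np.linalg.inv(M)
    if fn: cv2.imwrite('pics/'+fn,c['pixels'])
    return c
def cloud(c):
    d=c['depth'];v,u=np.mgrid[:d.shape[0],:d.shape[1]]
    P=np.stack([(u-c['cx'])/c['fx']*d,(v-c['cy'])/c['fy']*d,d],-1)
    W=P@c['T'][:3,:3].T+c['T'][:3,3]; W[d==0]=np.nan
    return W
E
python3 - <<'E'
from h import *
import pickle
for n in ['scene','side','wrist']:
    c=cap(n,n+'0.png'); c['W']=cloud(c); pickle.dump(c,open(n+'0.pkl','wb')); print(n,c['T'].round(3).tolist())
print(r.get_state(), r.hold_point_z)
E
```

```text
pics
scene [[0.499, -0.37, 0.784, -0.726], [-0.867, -0.216, 0.45, -0.697], [0.003, -0.904, -0.428, 0.73], [0.0, 0.0, 0.0, 1.0]]
side [[-0.922, -0.236, 0.306, 0.205], [-0.386, 0.564, -0.73, 0.863], [-0.001, -0.791, -0.612, 0.732], [0.0, 0.0, 0.0, 1.0]]
wrist [[-0.336, -0.899, -0.281, 0.302], [-0.942, 0.321, 0.098, 0.61], [0.002, 0.298, -0.955, 0.384], [0.0, 0.0, 0.0, 1.0]]
{'time_s': 0.15, 'joints': array([ 8.69245655e+01,  2.05831898e+01,  6.46104827e-01, -1.36170264e-02,
       -7.01361009e+01, -1.65092207e+01]), 'qd': array([-0.03059299, -0.21548813,  0.12704359,  0.01987703,  0.04246706,
       -0.04562144]), 'joint_torque': array([-8.67618437e-04, -5.83279037e+01,  2.93288755e+01,  7.00119987e+00,
        8.75966332e-03, -1.15085904e-04]), 'tcp_pos': array([0.2261417 , 0.63560239, 0.22582988]), 'eef_rot': array([  96.58804745,   89.92570261, -103.00124283]), 'contact_force': array([0.18850944, 1.18554995, 0.02485474]), 'moment': array([-0.00976351,  0.02896396,  0.01330567]), 'gripper_width': 0.08750308425236475} 0.0188
```

View pics/scene0.png

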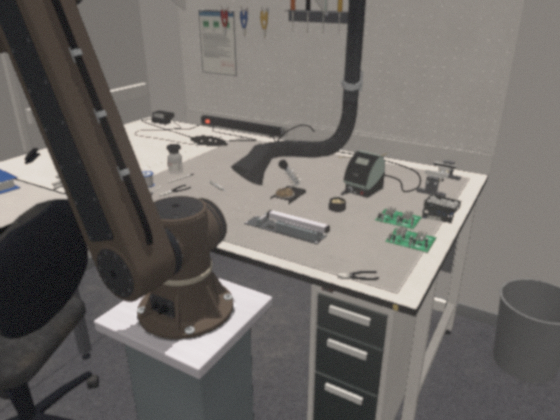

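View pics/side0.png

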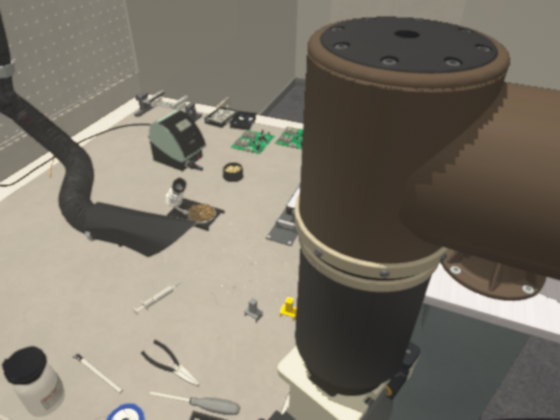

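View pics/wrist0.png

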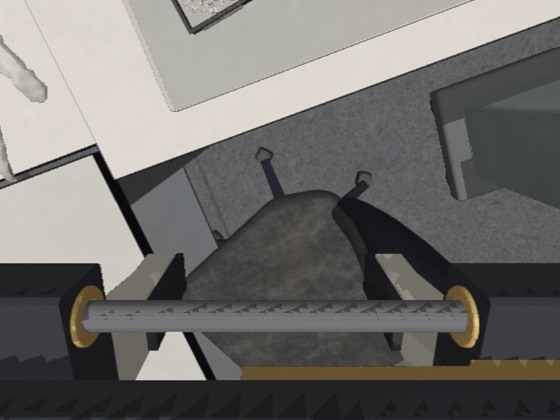

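The side view shows the grey saddle at (253,308). A yellow look-alike sits at (290,307) and the syringe at (157,297). In the scene view the tube and stand are at (288,226), the cleaner at (337,204) and the cutter at (360,275).

Run:
```python
from h import *
import pickle
s=pickle.load(open('side0.pkl','rb'));
for u,v in [(253,308),(253,302),(290,307),(157,297),(280,235),(233,172),(202,213),(180,190),(90,237),(130,215)]: print('side',u,v,s['W'][v,u].round(3))
c=pickle.load(open('scene0.pkl','rb'))
for u,v in [(265,215),(327,228),(327,236),(270,212),(250,222),(320,238),(337,204),(360,275),(285,170),(290,195),(250,170)]: print('scene',u,v,c['W'][v,u].round(3))
im=c['pixels'][190:290,220:400]; cv2.imwrite('pics/sc_crop.png',cv2.resize(im,None,fx=4,fy=4,interpolation=cv2.INTER_CUBIC))
im=s['pixels'][160:340,130:330]; cv2.imwrite('pics/sd_crop.png',cv2.resize(im,None,fx=3,fy=3,interpolation=cv2.INTER_CUBIC))
```

```text
side 253 308 [nan nan nan]
side 253 302 [0.446 0.36  0.051]
side 290 307 [0.377 0.333 0.038]
side 157 297 [0.653 0.399 0.014]
side 280 235 [0.485 0.11  0.009]
side 233 172 [ 0.699 -0.062  0.037]
side 202 213 [0.691 0.135 0.034]
side 180 190 [0.727 0.163 0.116]
side 90 237 [0.851 0.353 0.078]
side 130 215 [0.769 0.301 0.128]
scene 265 215 [0.497 0.076 0.026]
scene 327 228 [ 0.47  -0.163  0.052]
scene 327 236 [ 0.512 -0.146  0.   ]
scene 270 212 [0.477 0.045 0.053]
scene 250 222 [0.468 0.118 0.002]
scene 320 238 [ 0.482 -0.135  0.004]
scene 337 204 [ 0.686 -0.1    0.032]
scene 360 275 [ 0.354 -0.32  -0.001]
scene 285 170 [0.751 0.145 0.09 ]
scene 290 195 [0.695 0.092 0.02 ]
scene 250 170 [0.655 0.239 0.103]
```

View pics/sc_crop.png

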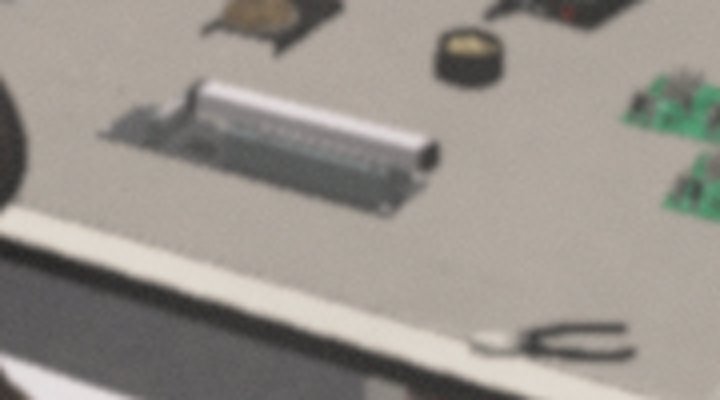

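View pics/sd_crop.png

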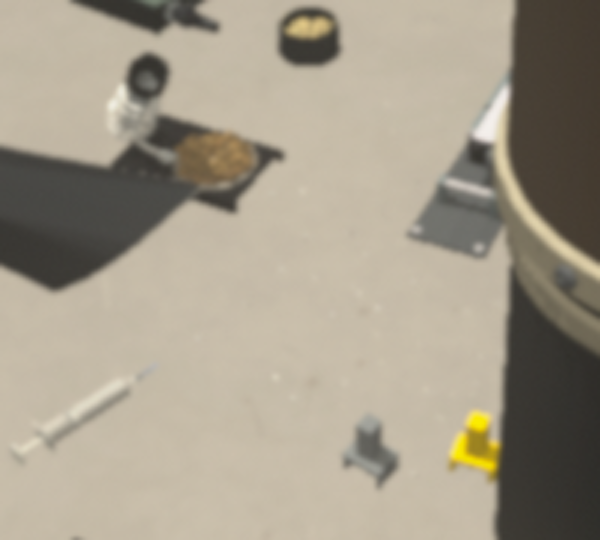

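```bash
cat >> h.py <<'E'
def plan(target,yaw,pitch=0,s=None):
    """yaw: world heading (deg) of tool y axis; tool down. pitch: extra turn about tool y (deg). prints tool-frame shift & rotvec"""
    s=s or r.get_state(); R0=R.from_euler('xyz',s['eef_rot'],degrees=True).as_matrix()
    a=np.radians(yaw); x=np.array([0,0,-1.]); y=np.array([np.cos(a),np.sin(a),0]); R1=np.stack([x,y,np.cross(x,y)],1)
    R1=R1@R.from_euler('y',pitch,degrees=True).as_matrix()
    d=R0.T@(np.array(target)-s['tcp_pos']); w=R.from_matrix(R0.T@R1).as_rotvec(degrees=True)
    print('t',d.round(4),'a',w.round(2),'rows>=',np.ceil(np.linalg.norm(d)/.05),np.ceil(np.linalg.norm(w)/8.59))
E
python3 - <<'E'
from h import *
s=r.get_state(); R0=R.from_euler('xyz',s['eef_rot'],degrees=True).as_matrix(); print(R0.round(3)); print('yaw',np.degrees(np.arctan2(R0[1,1],R0[0,1])))
c=cap('wrist'); print(np.array(c['T_tool_cam']).round(3).tolist(),c['fx'],c['cx'],c['cy'])
for y in (-20,-10,0,160,180): print(y); plan([.40,.36,.25],y)
E
```

```text
[[-0.    -0.335 -0.942]
 [-0.001 -0.942  0.335]
 [-1.     0.001 -0.   ]]
yaw -109.5892957744984
[[-0.0, -0.298, 0.955, -0.158], [1.0, -0.0, 0.0, -0.001], [0.0, 0.955, 0.298, -0.08], [0.0, 0.0, 0.0, 1.0]] 355.6044490801756 274.15474541323977 209.46163651264635
-20
t [-0.0238  0.2015 -0.2562] a [-8.959e+01  4.000e-02 -5.000e-02] rows>= 7.0 11.0
-10
t [-0.0238  0.2015 -0.2562] a [-9.959e+01  5.000e-02 -5.000e-02] rows>= 7.0 12.0
0
t [-0.0238  0.2015 -0.2562] a [-1.0959e+02  5.0000e-02 -5.0000e-02] rows>= 7.0 13.0
160
t [-0.0238  0.2015 -0.2562] a [ 9.041e+01 -5.000e-02 -4.000e-02] rows>= 7.0 11.0
180
t [-0.0238  0.2015 -0.2562] a [ 7.041e+01 -5.000e-02 -5.000e-02] rows>= 7.0 9.0
```

Run:
```python
from h import *
plan([.43,.43,.26],180)
```

```text
t [-0.0339  0.1255 -0.261 ] a [ 7.041e+01 -5.000e-02 -5.000e-02] rows>= 6.0 9.0
```

```bash
python3 -m creep '[{"ax":8,"tx":-0.02,"ty":0.02,"tz":-0.04},{"ax":16,"tx":-0.034,"ty":0.04,"tz":-0.08},{"ax":24,"tx":-0.034,"ty":0.06,"tz":-0.12},{"ax":32,"tx":-0.034,"ty":0.08,"tz":-0.16},{"ax":40,"tx":-0.034,"ty":0.1,"tz":-0.2}]'; python3 -c "
from h import *
plan([.43,.43,.26],180)"
```

```text
t [-0.0339  0.1255 -0.261 ] a [ 7.041e+01 -5.000e-02 -5.000e-02] rows>= 6.0 9.0invalid input
```

```bash
python3 -m creep '[{"ax":8,"ay":0,"az":0,"tx":-0.02,"ty":0.02,"tz":-0.04,"fingers":0.087},{"ax":16,"ay":0,"az":0,"tx":-0.034,"ty":0.04,"tz":-0.08,"fingers":0.087},{"ax":24,"ay":0,"az":0,"tx":-0.034,"ty":0.06,"tz":-0.12,"fingers":0.087},{"ax":32,"ay":0,"az":0,"tx":-0.034,"ty":0.08,"tz":-0.16,"fingers":0.087},{"ax":40,"ay":0,"az":0,"tx":-0.034,"ty":0.1,"tz":-0.2,"fingers":0.087}]'; python3 -c "
from h import *
plan([.43,.43,.26],180)"
```

```text
time_s: 0.7
tcp_pos: [0.382, 0.4732, 0.2607]
eef_rot: [-29.7, 90.0, 90.5]
contact_force: [1.1, 0.1, -0.7]
gripper_width: 0.087
t [ 0.0007 -0.0198 -0.0615] a [3.011e+01 1.000e-02 0.000e+00] rows>= 2.0 4.0
```

```bash
python3 -m creep '[{"ax":8,"ay":0,"az":0,"tx":0,"ty":-0.01,"tz":-0.02,"fingers":0.04},{"ax":16,"ay":0,"az":0,"tx":0,"ty":-0.02,"tz":-0.04,"fingers":0.04},{"ax":24,"ay":0,"az":0,"tx":0,"ty":-0.02,"tz":-0.06,"fingers":0.04},{"ax":30,"ay":0,"az":0,"tx":0,"ty":-0.02,"tz":-0.06,"fingers":0.04},{"ax":30,"ay":0,"az":0,"tx":0,"ty":-0.02,"tz":-0.06,"fingers":0.04}]'; python3 -c "
from h import *
import pickle
c=cap('wrist','w1.png'); c['W']=cloud(c); pickle.dump(c,open('w1.pkl','wb'));print(c['s']['tcp_pos'],c['s']['eef_rot'])
plan([.48,.10,.26],180)"
```

```text
time_s: 1.2
tcp_pos: [0.4291, 0.4324, 0.2604]
eef_rot: [131.0, 90.0, -138.7]
contact_force: [0.1, 0.2, 0.2]
gripper_width: 0.0526
[0.42912494 0.43241746 0.26044828] [ 131.01021531   89.9834179  -138.7239868 ]
t [ 0.0005 -0.0481 -0.3333] a [ 0.52 -0.   -0.01] rows>= 7.0 1.0
```

View pics/w1.png

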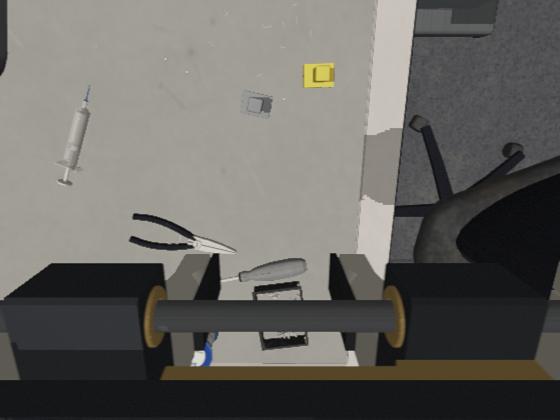

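The saddle-shaped things in the wrist view are the grey one at (256,104) and the yellow one at (319,75). I choose the grey one. Next I look at the stand.

```bash
python3 -m creep '[{"ax":0.5,"ay":0,"az":0,"tx":0,"ty":-0.01,"tz":-0.05,"fingers":0.03},{"ax":0.5,"ay":0,"az":0,"tx":0,"ty":-0.02,"tz":-0.1,"fingers":0.03},{"ax":0.5,"ay":0,"az":0,"tx":0,"ty":-0.03,"tz":-0.15,"fingers":0.03},{"ax":0.5,"ay":0,"az":0,"tx":0,"ty":-0.04,"tz":-0.19,"fingers":0.03},{"ax":0.5,"ay":0,"az":0,"tx":0,"ty":-0.048,"tz":-0.23,"fingers":0.03}]';python3 -m creep '[{"ax":0,"ay":0,"az":0,"tx":0,"ty":0,"tz":-0.05,"fingers":0.03},{"ax":0,"ay":0,"az":0,"tx":0,"ty":0,"tz":-0.1,"fingers":0.03},{"ax":0,"ay":0,"az":0,"tx":0,"ty":0,"tz":-0.1,"fingers":0.03},{"ax":0,"ay":0,"az":0,"tx":0,"ty":0,"tz":-0.1,"fingers":0.03}]'; python3 -c "
from h import *
import pickle
c=cap('wrist','w2.png'); c['W']=cloud(c); pickle.dump(c,open('w2.pkl','wb'));print(c['s']['tcp_pos'],c['s']['eef_rot'])
c=pickle.load(open('w1.pkl','rb'));cv2.imwrite('pics/w1c.png',cv2.resize(c['pixels'][40:140,200:360],None,fx=5,fy=5,interpolation=cv2.INTER_CUBIC))
"
```

```text
time_s: 1.75
tcp_pos: [0.4784, 0.202, 0.2608]
eef_rot: [-55.1, 90.0, 35.1]
contact_force: [1.1, 0.8, -0.6]
gripper_width: 0.03
time_s: 2.15
tcp_pos: [0.4784, 0.1028, 0.2609]
eef_rot: [-51.7, 89.9, 38.2]
contact_force: [0.0, 0.4, 0.2]
gripper_width: 0.0301
[0.47838133 0.10281205 0.26090657] [-51.72339561  89.94629359  38.2404169 ]
```

View pics/w2.png

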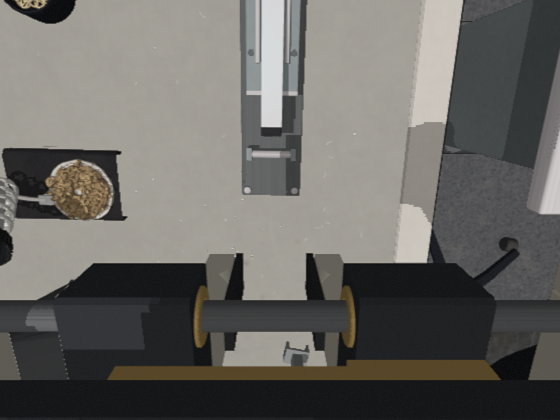

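View pics/w1c.png

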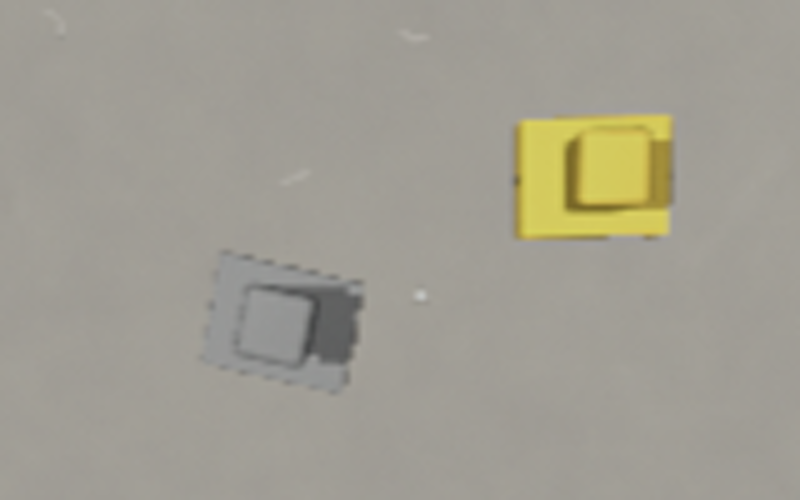

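The wrist view shows the stand running straight up the image. The tube's front cap is at (271,133), the deck edge is about row 94, the stop pin is at row 155 and the crop confirms the grey saddle. I move back for a full view of the edge and the tube's rear.

```bash
python3 -m creep '[{"ax":0,"ay":0,"az":0,"tx":0,"ty":0,"tz":-0.05,"fingers":0.01},{"ax":0,"ay":0,"az":0,"tx":0,"ty":0,"tz":-0.1,"fingers":0},{"ax":0,"ay":0,"az":0,"tx":0,"ty":0,"tz":-0.13,"fingers":0},{"ax":0,"ay":0,"az":0,"tx":0,"ty":0,"tz":-0.13,"fingers":0}]' 20; python3 -c "
from h import *
import pickle
c=cap('wrist','w3.png'); c['W']=cloud(c); pickle.dump(c,open('w3.pkl','wb'));print(c['s']['tcp_pos'],c['s']['eef_rot'])
"
```

```text
time_s: 2.6
tcp_pos: [0.4782, -0.0277, 0.2604]
eef_rot: [132.8, 90.0, -137.3]
contact_force: [-1.3, 0.4, -0.2]
gripper_width: 0.0039
[ 0.47823698 -0.02774326  0.26043369] [ 132.78253498   89.96636285 -137.26715226]
```

View pics/w3.png

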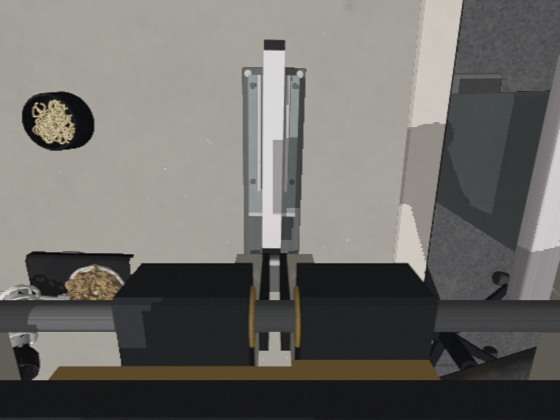

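The whole tube is visible, with its rear cap at (274,45), front cap at (271,250) and the deck edge at row 214. I measure from this view.

Run:
```python
from h import *
import pickle
for f in ['w3','w2']:
    c=pickle.load(open(f+'.pkl','rb'));W=c['W'];x,y,z=W[...,0],W[...,1],W[...,2]
    v,u=np.mgrid[:420,:560]
    roi=(u>235)&(u<310)&(v<250)
    print(f,'bench z',np.nanmedian(z[(u>150)&(u<230)&(v>60)&(v<180)]))
    for lo,hi in [(.046,.064),(.030,.0385),(.003,.010)]:
        m=roi&(z>lo)&(z<hi); print(lo,m.sum(),np.nanmedian(z[m]) if m.any() else '', 'y',np.nanpercentile(y[m],[0.3,99.7]).round(4) if m.any() else '','x',np.nanpercentile(x[m],[1,99]).round(4) if m.any() else '')
        if m.sum()>50:
            ys=[];cs=[]
            for a in np.arange(np.nanmin(y[m]),np.nanmax(y[m]),.01):
                k=m&(y>a)&(y<a+.01)
                if k.sum()>5: ys.append(a+.005);cs.append((x[k].min()+x[k].max())/2)
            p=np.polyfit(ys,cs,1);print('  x=%.4f y + %.4f'%tuple(p),'ang',np.degrees(np.arctan(p[0])))
    cv2.imwrite('pics/%s_e.png'%f,cv2.resize(c['pixels'][60:260,220:330] if f=='w2' else c['pixels'][190:260,220:330],None,fx=5 if f=='w3' else 3,fy=5 if f=='w3' else 3,interpolation=cv2.INTER_CUBIC))
    # column profile deck
    for uu in (252,290):
        for vv in range(80,110) if f=='w2' else range(200,225): print(uu,vv,W[vv,uu].round(4)) if vv%2==0 else 0
```

```text
w3 bench z 0.0018403382514279032
0.046 4154 0.054661832120733805 y [-0.1606  0.0515] x [0.4679 0.4892]
  x=0.0167 y + 0.4797 ang 0.9588724704504752
0.03 3189 0.03473422263302672 y [-0.1304  0.0184] x [0.4526 0.505 ]
  x=0.0202 y + 0.4798 ang 1.1553614879831324
0.003 3992 0.005376647718344674 y [-0.204   0.0733] x [0.438  0.5194]
  x=0.0029 y + 0.4791 ang 0.1669278249665397
252 200 [0.5021 0.0009 0.0342]
252 202 [0.502  0.0026 0.0363]
252 204 [0.5022 0.0054 0.0348]
252 206 [0.5022 0.0079 0.0342]
252 208 [0.5022 0.0099 0.0356]
252 210 [0.5024 0.0132 0.0326]
252 212 [0.5024 0.015  0.0342]
252 214 [0.5024 0.0172 0.0348]
252 216 [0.5043 0.0293 0.0056]
252 218 [0.5043 0.0315 0.0065]
252 220 [0.5045 0.0347 0.0047]
252 222 [0.5045 0.0375 0.0044]
252 224 [0.5044 0.0391 0.0071]
290 200 [0.4596 0.0005 0.0359]
290 202 [0.4595 0.0031 0.0349]
290 204 [0.4594 0.0056 0.0344]
290 206 [0.4594 0.008  0.0343]
290 208 [0.4594 0.01   0.0355]
290 210 [0.4593 0.0132 0.0328]
290 212 [0.4593 0.015  0.0345]
290 214 [0.4594 0.017  0.0358]
290 216 [0.4579 0.0294 0.0056]
290 218 [0.4579 0.0318 0.006 ]
290 220 [0.
[... 667 characters left out ...]

252 94 [0.5002 0.0186 0.0357]
252 96 [0.5021 0.0204 0.0045]
252 98 [0.5021 0.0225 0.0058]
252 100 [0.502  0.0246 0.0072]
252 102 [0.5022 0.0267 0.0048]
252 104 [0.5022 0.0289 0.006 ]
252 106 [0.5023 0.031  0.0058]
252 108 [0.5023 0.0331 0.0055]
290 80 [0.4614 0.0051 0.0336]
290 82 [0.4614 0.007  0.0339]
290 84 [0.4614 0.009  0.0351]
290 86 [0.4614 0.0109 0.0348]
290 88 [0.4614 0.0128 0.0347]
290 90 [0.4613 0.0147 0.0338]
290 92 [0.4613 0.0167 0.0351]
290 94 [0.4613 0.0186 0.0339]
290 96 [0.46   0.0204 0.0059]
290 98 [0.46   0.0225 0.0053]
290 100 [0.4599 0.0246 0.0049]
290 102 [0.46   0.0268 0.0062]
290 104 [0.4599 0.0289 0.0064]
290 106 [0.4599 0.031  0.0062]
290 108 [0.4599 0.0332 0.0057]
```

View pics/w3_e.png

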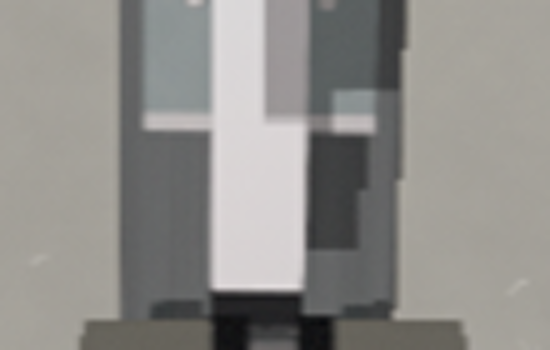

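```bash
python3 -m creep '[{"ax":1,"ay":0,"az":0,"tx":0.0,"ty":0.001,"tz":-0.05,"fingers":0},{"ax":1,"ay":0,"az":0,"tx":0.0,"ty":0.002,"tz":-0.1,"fingers":0},{"ax":1,"ay":0,"az":0,"tx":0.0,"ty":0.002,"tz":-0.15,"fingers":0},{"ax":1,"ay":0,"az":0,"tx":0.03,"ty":0.002,"tz":-0.162,"fingers":0},{"ax":1,"ay":0,"az":0,"tx":0.07,"ty":0.002,"tz":-0.162,"fingers":0}]'; python3 -c "
from h import *
plan([.4765,-.187,.046],179)"
```

```text
time_s: 3.15
tcp_pos: [0.4782, -0.1891, 0.1911]
eef_rot: [-96.1, 89.8, -7.2]
contact_force: [0.8, 0.0, -1.2]
gripper_width: 0.0004
t [0.1451 0.0024 0.0022] a [-0.06 -0.03  0.24] rows>= 3.0 1.0
```

```bash
python3 -m creep '[{"ax":0,"ay":0,"az":0.2,"tx":0.05,"ty":0.002,"tz":0,"fingers":0},{"ax":0,"ay":0,"az":0.2,"tx":0.1,"ty":0.002,"tz":0,"fingers":0},{"ax":0,"ay":0,"az":0.2,"tx":0.135,"ty":0.002,"tz":0,"fingers":0},{"ax":0,"ay":0,"az":0.2,"tx":0.145,"ty":0.002,"tz":0,"fingers":0},{"ax":0,"ay":0,"az":0.2,"tx":0.145,"ty":0.002,"tz":0,"fingers":0}]'; python3 -c "
from h import *
plan([.4765,-.187,.046],179)
import pickle
for n in ['scene','side','wrist']:
    c=cap(n,n+'4.png'); c['W']=cloud(c); pickle.dump(c,open(n+'4.pkl','wb'))
"
```

```text
time_s: 3.65
tcp_pos: [0.474, -0.1874, 0.0445]
eef_rot: [91.7, 89.6, -179.2]
contact_force: [-0.3, -0.4, -0.5]
gripper_width: 0.0006
t [-0.0015 -0.0025  0.0004] a [ 0.06 -0.01 -0.38] rows>= 1.0 1.0
```

View pics/wrist4.png

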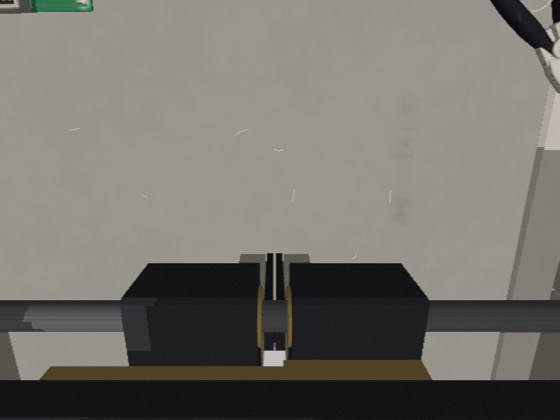

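View pics/side4.png

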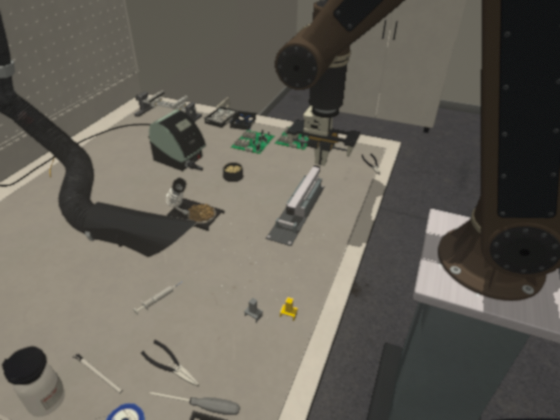

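View pics/scene4.png

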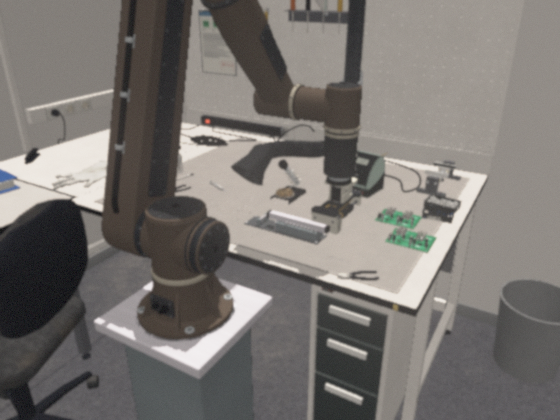

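```bash
cat > chk.py <<'E'
from h import *
import sys
def tube(c):
    W=cloud(c).reshape(-1,3); W=W[~np.isnan(W[:,0])]
    m=(abs(W[:,0]-.4797-.0165*W[:,1])<.012)&(W[:,1]>-.175)&(W[:,1]<.16)&(W[:,2]>.040)&(W[:,2]<.078)
    P=W[m]; 
    for _ in range(4):
        p=np.polyfit(P[:,1],P[:,2],1); e=P[:,2]-np.polyval(p,P[:,1]); P=P[e>-.006]
    return p[0],P[:,1].min(),np.percentile(P[:,1],99.5),len(P)
if __name__=='__main__':
    out=[];
    for n in ['side','scene']:
        c=cap(n); out.append(tube(c))
    s=c['s']; print('slope side %.3f scene %.3f'%(out[0][0],out[1][0]),'yfront %.4f %.4f'%(out[0][2],out[1][2]),'tcp',s['tcp_pos'].round(4),'F',s['contact_force'].round(1))
    sys.exit(1 if min(out[0][0],out[1][0])<-.025 else 0)
E
python3 chk.py
```

```text
slope side -0.006 scene -0.000 yfront 0.0595 0.0546 tcp [ 0.4757 -0.1883  0.0476] F [-0.4 -0.5  0.1]
```

```bash
python3 -m creep '[{"ax":0,"ay":0,"az":0,"tx":0,"ty":-0.001,"tz":0.006,"fingers":0},{"ax":0,"ay":0,"az":0,"tx":0,"ty":-0.001,"tz":0.011,"fingers":0},{"ax":0,"ay":0,"az":0,"tx":0,"ty":-0.001,"tz":0.014,"fingers":0},{"ax":0,"ay":0,"az":0,"tx":0,"ty":-0.001,"tz":0.016,"fingers":0},{"ax":0,"ay":0,"az":0,"tx":0,"ty":-0.001,"tz":0.018,"fingers":0}]'; python3 chk.py
python3 -m creep '[{"ax":0,"ay":0,"az":0,"tx":0,"ty":0,"tz":0.002,"fingers":0},{"ax":0,"ay":0,"az":0,"tx":0,"ty":0,"tz":0.004,"fingers":0},{"ax":0,"ay":0,"az":0,"tx":0,"ty":0,"tz":0.006,"fingers":0},{"ax":0,"ay":0,"az":0,"tx":0,"ty":0,"tz":0.008,"fingers":0},{"ax":0,"ay":0,"az":0,"tx":0,"ty":0,"tz":0.010,"fingers":0}]'; python3 chk.py
```

```text
time_s: 4.4
tcp_pos: [0.4754, -0.1707, 0.0458]
eef_rot: [99.3, 89.8, -171.8]
contact_force: [-0.2, -4.2, 1.5]
gripper_width: 0.0007
slope side -0.033 scene -0.005 yfront 0.0607 0.0562 tcp [ 0.4754 -0.1705  0.0458] F [ 0.4 -1.6  0.3]
time_s: 5.0
tcp_pos: [0.4755, -0.1605, 0.0456]
eef_rot: [92.0, 89.8, -179.0]
contact_force: [0.0, -3.6, 3.1]
gripper_width: 0.0004
slope side -0.032 scene -0.038 yfront 0.0709 0.0682 tcp [ 0.4755 -0.1602  0.0456] F [ 1.3 -2.8  2.7]
```

```bash
sed -i 's/(W\[:,1\]>-.175)/(W[:,1]>c["s"]["tcp_pos"][1]+.022)/' chk.py; python3 chk.py;  python3 -c "
from h import *
c=cap('side');cv2.imwrite('pics/sd5.png',cv2.resize(c['pixels'][120:260,230:380],None,fx=4,fy=4,interpolation=cv2.INTER_CUBIC))"
```

```text
slope side -0.007 scene -0.007 yfront 0.0711 0.0687 tcp [ 0.4755 -0.1603  0.0455] F [-0.1 -1.   1.3]
```

View pics/sd5.png

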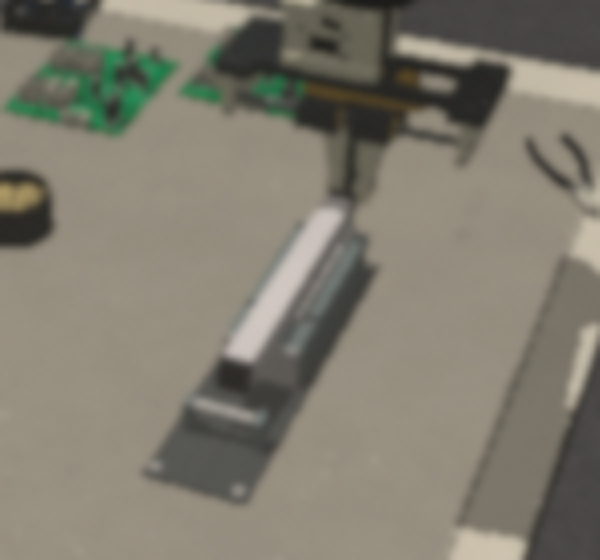

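```bash
python3 -m creep '[{"ax":0,"ay":0,"az":0,"tx":0,"ty":0,"tz":0.002,"fingers":0},{"ax":0,"ay":0,"az":0,"tx":0,"ty":0,"tz":0.005,"fingers":0},{"ax":0,"ay":0,"az":0,"tx":0,"ty":0,"tz":0.008,"fingers":0},{"ax":0,"ay":0,"az":0,"tx":0,"ty":0,"tz":0.011,"fingers":0},{"ax":0,"ay":0,"az":0,"tx":0,"ty":0,"tz":0.014,"fingers":0}]'; python3 chk.py && python3 -m creep '[{"ax":0,"ay":0,"az":0,"tx":0,"ty":0,"tz":0.002,"fingers":0},{"ax":0,"ay":0,"az":0,"tx":0,"ty":0,"tz":0.005,"fingers":0},{"ax":0,"ay":0,"az":0,"tx":0,"ty":0,"tz":0.008,"fingers":0},{"ax":0,"ay":0,"az":0,"tx":0,"ty":0,"tz":0.010,"fingers":0},{"ax":0,"ay":0,"az":0,"tx":0,"ty":0,"tz":0.012,"fingers":0}]'; python3 chk.py
```

```text
time_s: 5.75
tcp_pos: [0.4755, -0.1462, 0.0454]
eef_rot: [88.9, 89.8, 177.8]
contact_force: [-0.1, -1.9, -0.7]
gripper_width: 0.0006
slope side -0.003 scene 0.001 yfront 0.0855 0.0838 tcp [ 0.4756 -0.1459  0.0455] F [ 0.  -0.   0.2]
time_s: 6.35
tcp_pos: [0.4758, -0.1344, 0.0455]
eef_rot: [89.9, 89.8, 178.8]
contact_force: [0.2, -2.2, 0.0]
gripper_width: 0.0006
slope side -0.003 scene -0.003 yfront 0.0965 0.0928 tcp [ 0.4759 -0.1342  0.0455] F [ 0.2 -0.3 -0. ]
```

```bash
python3 -m creep '[{"ax":0,"ay":0,"az":0,"tx":0,"ty":0,"tz":0.002,"fingers":0},{"ax":0,"ay":0,"az":0,"tx":0,"ty":0,"tz":0.003,"fingers":0},{"ax":0,"ay":0,"az":0,"tx":0,"ty":0,"tz":0.0005,"fingers":0},{"ax":0,"ay":0,"az":0,"tx":0,"ty":0,"tz":0.0005,"fingers":0},{"ax":0,"ay":0,"az":0,"tx":0,"ty":0,"tz":0.0005,"fingers":0}]' | sed -n '1,4p'; python3 chk.py && python3 -m creep '[{"ax":0,"ay":0,"az":0,"tx":0,"ty":0,"tz":0.0025,"fingers":0},{"ax":0,"ay":0,"az":0,"tx":0,"ty":0,"tz":0.004,"fingers":0},{"ax":0,"ay":0,"az":0,"tx":0,"ty":0,"tz":0.004,"fingers":0},{"ax":0,"ay":0,"az":0,"tx":0,"ty":0,"tz":0.0015,"fingers":0},{"ax":0,"ay":0,"az":0,"tx":0,"ty":0,"tz":0.0015,"fingers":0}]' && python3 chk.py && python3 -m creep '[{"ax":0,"ay":0,"az":0,"tx":0,"ty":0,"tz":0.0025,"fingers":0},{"ax":0,"ay":0,"az":0,"tx":0,"ty":0,"tz":0.004,"fingers":0},{"ax":0,"ay":0,"az":0,"tx":0,"ty":0,"tz":0.004,"fingers":0},{"ax":0,"ay":0,"az":0,"tx":0,"ty":0,"tz":0.0015,"fingers":0},{"ax":0,"ay":0,"az":0,"tx":0,"ty":0,"tz":0.0015,"fingers":0}]' && python3 chk.py
```

```text
time_s: 6.95
tcp_pos: [0.476, -0.1341, 0.0456]
eef_rot: [87.8, 89.8, 176.7]
contact_force: [-0.2, -0.1, -0.8]
slope side -0.004 scene -0.000 yfront 0.0993 0.0957 tcp [ 0.476  -0.1341  0.0456] F [-0.6 -0.7 -0.4]
time_s: 7.55
tcp_pos: [0.476, -0.1327, 0.0456]
eef_rot: [88.2, 89.8, 177.1]
contact_force: [-0.3, -0.1, -0.0]
gripper_width: 0.0004
slope side -0.006 scene 0.005 yfront 0.1014 0.0991 tcp [ 0.476  -0.1326  0.0456] F [-0.2 -0.5 -0.9]
time_s: 8.15
tcp_pos: [0.4761, -0.1312, 0.0456]
eef_rot: [88.9, 89.8, 177.8]
contact_force: [0.0, 0.1, -0.1]
gripper_width: 0.0005
slope side -0.006 scene 0.003 yfront 0.1026 0.0997 tcp [ 0.476  -0.1311  0.0456] F [ 0.1 -1.  -0. ]
```

```bash
python3 -m creep '[{"ax":0,"ay":0,"az":0,"tx":0,"ty":0,"tz":0.0025,"fingers":0},{"ax":0,"ay":0,"az":0,"tx":0,"ty":0,"tz":0.004,"fingers":0},{"ax":0,"ay":0,"az":0,"tx":0,"ty":0,"tz":0.004,"fingers":0},{"ax":0,"ay":0,"az":0,"tx":0,"ty":0,"tz":0.0015,"fingers":0},{"ax":0,"ay":0,"az":0,"tx":0,"ty":0,"tz":0.0015,"fingers":0}]' >o && python3 chk.py && python3 -m creep '[{"ax":0,"ay":0,"az":0,"tx":0,"ty":0,"tz":0.0025,"fingers":0},{"ax":0,"ay":0,"az":0,"tx":0,"ty":0,"tz":0.004,"fingers":0},{"ax":0,"ay":0,"az":0,"tx":0,"ty":0,"tz":0.004,"fingers":0},{"ax":0,"ay":0,"az":0,"tx":0,"ty":0,"tz":0.0015,"fingers":0},{"ax":0,"ay":0,"az":0,"tx":0,"ty":0,"tz":0.0015,"fingers":0}]' >o && python3 chk.py && python3 -m creep '[{"ax":0,"ay":0,"az":0,"tx":0,"ty":0,"tz":0.0025,"fingers":0},{"ax":0,"ay":0,"az":0,"tx":0,"ty":0,"tz":0.004,"fingers":0},{"ax":0,"ay":0,"az":0,"tx":0,"ty":0,"tz":0.004,"fingers":0},{"ax":0,"ay":0,"az":0,"tx":0,"ty":0,"tz":0.0015,"fingers":0},{"ax":0,"ay":0,"az":0,"tx":0,"ty":0,"tz":0.0015,"fingers":0}]' >o && python3 chk.py && python3 -m creep '[{"ax":0,"ay":0,"az":0,"tx":0,"ty":0,"tz":0.0025,"fingers":0},{"ax":0,"ay":0,"az":0,"tx":0,"ty":0,"tz":0.004,"fingers":0},{"ax":0,"ay":0,"az":0,"tx":0,"ty":0,"tz":0.004,"fingers":0},{"ax":0,"ay":0,"az":0,"tx":0,"ty":0,"tz":0.0015,"fingers":0},{"ax":0,"ay":0,"az":0,"tx":0,"ty":0,"tz":0.0015,"fingers":0}]' >o && python3 chk.py
```

```text
slope side -0.004 scene -0.004 yfront 0.1040 0.1004 tcp [ 0.476  -0.1296  0.0456] F [-0.4  0.2 -0.6]
slope side -0.006 scene -0.004 yfront 0.1056 0.1030 tcp [ 0.4761 -0.1281  0.0456] F [-0.   1.2 -0. ]
slope side -0.005 scene -0.000 yfront 0.1072 0.1041 tcp [ 0.4761 -0.1266  0.0456] F [-0.3 -0.1 -0.6]
slope side -0.004 scene 0.000 yfront 0.1085 0.1030 tcp [ 0.4762 -0.1251  0.0456] F [-0.1 -0.5 -0.2]
```

```bash
python3 chk.py && python3 -m creep '[{"ax":0,"ay":0,"az":0,"tx":0,"ty":0,"tz":0.0025,"fingers":0},{"ax":0,"ay":0,"az":0,"tx":0,"ty":0,"tz":0.004,"fingers":0},{"ax":0,"ay":0,"az":0,"tx":0,"ty":0,"tz":0.004,"fingers":0},{"ax":0,"ay":0,"az":0,"tx":0,"ty":0,"tz":0.0015,"fingers":0},{"ax":0,"ay":0,"az":0,"tx":0,"ty":0,"tz":0.0015,"fingers":0}]' >o && python3 chk.py && python3 -m creep '[{"ax":0,"ay":0,"az":0,"tx":0,"ty":0,"tz":0.0025,"fingers":0},{"ax":0,"ay":0,"az":0,"tx":0,"ty":0,"tz":0.004,"fingers":0},{"ax":0,"ay":0,"az":0,"tx":0,"ty":0,"tz":0.004,"fingers":0},{"ax":0,"ay":0,"az":0,"tx":0,"ty":0,"tz":0.0015,"fingers":0},{"ax":0,"ay":0,"az":0,"tx":0,"ty":0,"tz":0.0015,"fingers":0}]' >o && python3 chk.py && python3 -m creep '[{"ax":0,"ay":0,"az":0,"tx":0,"ty":0,"tz":0.0025,"fingers":0},{"ax":0,"ay":0,"az":0,"tx":0,"ty":0,"tz":0.004,"fingers":0},{"ax":0,"ay":0,"az":0,"tx":0,"ty":0,"tz":0.004,"fingers":0},{"ax":0,"ay":0,"az":0,"tx":0,"ty":0,"tz":0.0015,"fingers":0},{"ax":0,"ay":0,"az":0,"tx":0,"ty":0,"tz":0.0015,"fingers":0}]' >o && python3 chk.py && python3 -m creep '[{"ax":0,"ay":0,"az":0,"tx":0,"ty":0,"tz":0.0025,"fingers":0},{"ax":0,"ay":0,"az":0,"tx":0,"ty":0,"tz":0.004,"fingers":0},{"ax":0,"ay":0,"az":0,"tx":0,"ty":0,"tz":0.004,"fingers":0},{"ax":0,"ay":0,"az":0,"tx":0,"ty":0,"tz":0.0015,"fingers":0},{"ax":0,"ay":0,"az":0,"tx":0,"ty":0,"tz":0.0015,"fingers":0}]' >o && python3 chk.py
```

```text
slope side -0.002 scene -0.004 yfront 0.1085 0.1043 tcp [ 0.4761 -0.1251  0.0456] F [0.2 0.3 0.2]
slope side -0.002 scene -0.004 yfront 0.1102 0.1056 tcp [ 0.4762 -0.1236  0.0456] F [-0.  -0.3  0.1]
slope side -0.003 scene 0.005 yfront 0.1124 0.1060 tcp [ 0.4762 -0.1221  0.0456] F [ 0.7  0.  -0.6]
slope side -0.003 scene -0.003 yfront 0.1131 0.1096 tcp [ 0.4762 -0.1206  0.0456] F [0.1 0.2 0.6]
slope side -0.003 scene 0.000 yfront 0.1142 0.1114 tcp [ 0.4763 -0.1191  0.0456] F [-0.3  0.2  0.3]
```

```bash
python3 -m creep '[{"ax":0,"ay":0,"az":0,"tx":0,"ty":0,"tz":0.0025,"fingers":0},{"ax":0,"ay":0,"az":0,"tx":0,"ty":0,"tz":0.004,"fingers":0},{"ax":0,"ay":0,"az":0,"tx":0,"ty":0,"tz":0.004,"fingers":0},{"ax":0,"ay":0,"az":0,"tx":0,"ty":0,"tz":0.0015,"fingers":0},{"ax":0,"ay":0,"az":0,"tx":0,"ty":0,"tz":0.0015,"fingers":0}]' >o && python3 chk.py && python3 -m creep '[{"ax":0,"ay":0,"az":0,"tx":0,"ty":0,"tz":0.0025,"fingers":0},{"ax":0,"ay":0,"az":0,"tx":0,"ty":0,"tz":0.004,"fingers":0},{"ax":0,"ay":0,"az":0,"tx":0,"ty":0,"tz":0.004,"fingers":0},{"ax":0,"ay":0,"az":0,"tx":0,"ty":0,"tz":0.0015,"fingers":0},{"ax":0,"ay":0,"az":0,"tx":0,"ty":0,"tz":0.0015,"fingers":0}]' >o && python3 chk.py && python3 -m creep '[{"ax":0,"ay":0,"az":0,"tx":0,"ty":0,"tz":0.0025,"fingers":0},{"ax":0,"ay":0,"az":0,"tx":0,"ty":0,"tz":0.004,"fingers":0},{"ax":0,"ay":0,"az":0,"tx":0,"ty":0,"tz":0.004,"fingers":0},{"ax":0,"ay":0,"az":0,"tx":0,"ty":0,"tz":0.0015,"fingers":0},{"ax":0,"ay":0,"az":0,"tx":0,"ty":0,"tz":0.0015,"fingers":0}]' >o && python3 chk.py && python3 -m creep '[{"ax":0,"ay":0,"az":0,"tx":0,"ty":0,"tz":0.0025,"fingers":0},{"ax":0,"ay":0,"az":0,"tx":0,"ty":0,"tz":0.004,"fingers":0},{"ax":0,"ay":0,"az":0,"tx":0,"ty":0,"tz":0.004,"fingers":0},{"ax":0,"ay":0,"az":0,"tx":0,"ty":0,"tz":0.0015,"fingers":0},{"ax":0,"ay":0,"az":0,"tx":0,"ty":0,"tz":0.0015,"fingers":0}]' >o && python3 chk.py && python3 -m creep '[{"ax":0,"ay":0,"az":0,"tx":0,"ty":0,"tz":0.0025,"fingers":0},{"ax":0,"ay":0,"az":0,"tx":0,"ty":0,"tz":0.004,"fingers":0},{"ax":0,"ay":0,"az":0,"tx":0,"ty":0,"tz":0.004,"fingers":0},{"ax":0,"ay":0,"az":0,"tx":0,"ty":0,"tz":0.0015,"fingers":0},{"ax":0,"ay":0,"az":0,"tx":0,"ty":0,"tz":0.0015,"fingers":0}]' >o && python3 chk.py && python3 -m creep '[{"ax":0,"ay":0,"az":0,"tx":0,"ty":0,"tz":0.0025,"fingers":0},{"ax":0,"ay":0,"az":0,"tx":0,"ty":0,"tz":0.004,"fingers":0},{"ax":0,"ay":0,"az":0,"tx":0,"ty":0,"tz":0.004,"fingers":0},{"ax":0,"ay":0,"az":0,"tx":0,"ty":0,"tz":0.0015,"fingers":0},{"ax":0,"ay":0,"az":0,"tx":0,"ty":0,"tz":0.0015,"fingers":0}]' >o && python3 chk.py; cat o
```

```text
slope side -0.002 scene 0.002 yfront 0.1158 0.1124 tcp [ 0.4763 -0.1176  0.0456] F [-0.3  0.7 -0.2]
slope side -0.005 scene -0.007 yfront 0.1176 0.1159 tcp [ 0.4763 -0.1161  0.0456] F [ 0.4  0.1 -0.1]
slope side -0.005 scene -0.003 yfront 0.1193 0.1160 tcp [ 0.4763 -0.1146  0.0456] F [-0.8  0.2 -0.8]
slope side -0.002 scene -0.003 yfront 0.1212 0.1172 tcp [ 0.4764 -0.1132  0.0456] F [ 1.  -0.6 -0.1]
slope side -0.004 scene 0.004 yfront 0.1227 0.1186 tcp [ 0.4764 -0.1116  0.0456] F [0.  0.2 0.5]
slope side -0.005 scene -0.005 yfront 0.1235 0.1215 tcp [ 0.4764 -0.1101  0.0456] F [ 0.2 -1.  -0.6]
time_s: 16.65
tcp_pos: [0.4764, -0.1102, 0.0456]
eef_rot: [88.3, 89.8, 177.2]
contact_force: [0.1, -0.7, 0.1]
gripper_width: 0.0007
```

```bash
python3 -m creep '[{"ax":0,"ay":0,"az":0,"tx":0,"ty":0,"tz":0.0025,"fingers":0},{"ax":0,"ay":0,"az":0,"tx":0,"ty":0,"tz":0.004,"fingers":0},{"ax":0,"ay":0,"az":0,"tx":0,"ty":0,"tz":0.004,"fingers":0},{"ax":0,"ay":0,"az":0,"tx":0,"ty":0,"tz":0.0015,"fingers":0},{"ax":0,"ay":0,"az":0,"tx":0,"ty":0,"tz":0.0015,"fingers":0}]' >o && python3 chk.py && python3 -m creep '[{"ax":0,"ay":0,"az":0,"tx":0,"ty":0,"tz":0.0025,"fingers":0},{"ax":0,"ay":0,"az":0,"tx":0,"ty":0,"tz":0.004,"fingers":0},{"ax":0,"ay":0,"az":0,"tx":0,"ty":0,"tz":0.004,"fingers":0},{"ax":0,"ay":0,"az":0,"tx":0,"ty":0,"tz":0.0015,"fingers":0},{"ax":0,"ay":0,"az":0,"tx":0,"ty":0,"tz":0.0015,"fingers":0}]' >o && python3 chk.py && python3 -m creep '[{"ax":0,"ay":0,"az":0,"tx":0,"ty":0,"tz":0.0025,"fingers":0},{"ax":0,"ay":0,"az":0,"tx":0,"ty":0,"tz":0.004,"fingers":0},{"ax":0,"ay":0,"az":0,"tx":0,"ty":0,"tz":0.004,"fingers":0},{"ax":0,"ay":0,"az":0,"tx":0,"ty":0,"tz":0.0015,"fingers":0},{"ax":0,"ay":0,"az":0,"tx":0,"ty":0,"tz":0.0015,"fingers":0}]' >o && python3 chk.py && python3 -m creep '[{"ax":0,"ay":0,"az":0,"tx":0,"ty":0,"tz":0.0025,"fingers":0},{"ax":0,"ay":0,"az":0,"tx":0,"ty":0,"tz":0.004,"fingers":0},{"ax":0,"ay":0,"az":0,"tx":0,"ty":0,"tz":0.004,"fingers":0},{"ax":0,"ay":0,"az":0,"tx":0,"ty":0,"tz":0.0015,"fingers":0},{"ax":0,"ay":0,"az":0,"tx":0,"ty":0,"tz":0.0015,"fingers":0}]' >o && python3 chk.py && python3 -m creep '[{"ax":0,"ay":0,"az":0,"tx":0,"ty":0,"tz":0.0025,"fingers":0},{"ax":0,"ay":0,"az":0,"tx":0,"ty":0,"tz":0.004,"fingers":0},{"ax":0,"ay":0,"az":0,"tx":0,"ty":0,"tz":0.004,"fingers":0},{"ax":0,"ay":0,"az":0,"tx":0,"ty":0,"tz":0.0015,"fingers":0},{"ax":0,"ay":0,"az":0,"tx":0,"ty":0,"tz":0.0015,"fingers":0}]' >o && python3 chk.py && python3 -m creep '[{"ax":0,"ay":0,"az":0,"tx":0,"ty":0,"tz":0.0025,"fingers":0},{"ax":0,"ay":0,"az":0,"tx":0,"ty":0,"tz":0.004,"fingers":0},{"ax":0,"ay":0,"az":0,"tx":0,"ty":0,"tz":0.004,"fingers":0},{"ax":0,"ay":0,"az":0,"tx":0,"ty":0,"tz":0.0015,"fingers":0},{"ax":0,"ay":0,"az":0,"tx":0,"ty":0,"tz":0.0015,"fingers":0}]' >o && python3 chk.py; cat o
```

```text
slope side -0.003 scene -0.005 yfront 0.1258 0.1225 tcp [ 0.4764 -0.1086  0.0456] F [ 0.6 -1.  -0.7]
slope side -0.005 scene -0.000 yfront 0.1261 0.1246 tcp [ 0.4765 -0.1071  0.0456] F [-0.3 -0.1  0.4]
slope side -0.003 scene -0.003 yfront 0.1278 0.1264 tcp [ 0.4765 -0.1056  0.0456] F [ 0.1 -0.2  0.2]
slope side -0.004 scene -0.002 yfront 0.1298 0.1286 tcp [ 0.4765 -0.1041  0.0456] F [0.1 1.5 0.2]
slope side -0.005 scene -0.005 yfront 0.1318 0.1290 tcp [ 0.4766 -0.1026  0.0455] F [ 0.6  0.2 -0.1]
slope side -0.005 scene -0.003 yfront 0.1332 0.1292 tcp [ 0.4766 -0.1011  0.0456] F [-0.5  0.  -0.3]
time_s: 20.25
tcp_pos: [0.4766, -0.1012, 0.0455]
eef_rot: [88.2, 89.8, 177.1]
contact_force: [-0.4, 0.0, -0.8]
gripper_width: 0.0
```

```bash
python3 -m creep '[{"ax":0,"ay":0,"az":0,"tx":0,"ty":0,"tz":0.0025,"fingers":0},{"ax":0,"ay":0,"az":0,"tx":0,"ty":0,"tz":0.004,"fingers":0},{"ax":0,"ay":0,"az":0,"tx":0,"ty":0,"tz":0.004,"fingers":0},{"ax":0,"ay":0,"az":0,"tx":0,"ty":0,"tz":0.0015,"fingers":0},{"ax":0,"ay":0,"az":0,"tx":0,"ty":0,"tz":0.0015,"fingers":0}]' >o && python3 chk.py && python3 -m creep '[{"ax":0,"ay":0,"az":0,"tx":0,"ty":0,"tz":0.0025,"fingers":0},{"ax":0,"ay":0,"az":0,"tx":0,"ty":0,"tz":0.004,"fingers":0},{"ax":0,"ay":0,"az":0,"tx":0,"ty":0,"tz":0.004,"fingers":0},{"ax":0,"ay":0,"az":0,"tx":0,"ty":0,"tz":0.0015,"fingers":0},{"ax":0,"ay":0,"az":0,"tx":0,"ty":0,"tz":0.0015,"fingers":0}]' >o && python3 chk.py && python3 -m creep '[{"ax":0,"ay":0,"az":0,"tx":0,"ty":0,"tz":0.0025,"fingers":0},{"ax":0,"ay":0,"az":0,"tx":0,"ty":0,"tz":0.004,"fingers":0},{"ax":0,"ay":0,"az":0,"tx":0,"ty":0,"tz":0.004,"fingers":0},{"ax":0,"ay":0,"az":0,"tx":0,"ty":0,"tz":0.0015,"fingers":0},{"ax":0,"ay":0,"az":0,"tx":0,"ty":0,"tz":0.0015,"fingers":0}]' >o && python3 chk.py && python3 -m creep '[{"ax":0,"ay":0,"az":0,"tx":0,"ty":0,"tz":0.0025,"fingers":0},{"ax":0,"ay":0,"az":0,"tx":0,"ty":0,"tz":0.004,"fingers":0},{"ax":0,"ay":0,"az":0,"tx":0,"ty":0,"tz":0.004,"fingers":0},{"ax":0,"ay":0,"az":0,"tx":0,"ty":0,"tz":0.0015,"fingers":0},{"ax":0,"ay":0,"az":0,"tx":0,"ty":0,"tz":0.0015,"fingers":0}]' >o && python3 chk.py && python3 -m creep '[{"ax":0,"ay":0,"az":0,"tx":0,"ty":0,"tz":0.0025,"fingers":0},{"ax":0,"ay":0,"az":0,"tx":0,"ty":0,"tz":0.004,"fingers":0},{"ax":0,"ay":0,"az":0,"tx":0,"ty":0,"tz":0.004,"fingers":0},{"ax":0,"ay":0,"az":0,"tx":0,"ty":0,"tz":0.0015,"fingers":0},{"ax":0,"ay":0,"az":0,"tx":0,"ty":0,"tz":0.0015,"fingers":0}]' >o && python3 chk.py && python3 -m creep '[{"ax":0,"ay":0,"az":0,"tx":0,"ty":0,"tz":0.0025,"fingers":0},{"ax":0,"ay":0,"az":0,"tx":0,"ty":0,"tz":0.004,"fingers":0},{"ax":0,"ay":0,"az":0,"tx":0,"ty":0,"tz":0.004,"fingers":0},{"ax":0,"ay":0,"az":0,"tx":0,"ty":0,"tz":0.0015,"fingers":0},{"ax":0,"ay":0,"az":0,"tx":0,"ty":0,"tz":0.0015,"fingers":0}]' >o && python3 chk.py; cat o
```

```text
slope side -0.003 scene -0.003 yfront 0.1345 0.1318 tcp [ 0.4766 -0.0996  0.0455] F [-0.1  0.6  0.3]
slope side -0.005 scene 0.002 yfront 0.1347 0.1318 tcp [ 0.4766 -0.0981  0.0455] F [ 0.7 -0.2  0.2]
slope side -0.002 scene -0.005 yfront 0.1376 0.1348 tcp [ 0.4766 -0.0966  0.0455] F [ 0.4 -0.5 -0.6]
slope side -0.004 scene 0.002 yfront 0.1383 0.1367 tcp [ 0.4767 -0.0951  0.0455] F [ 0.3 -0.   0.1]
slope side -0.005 scene -0.001 yfront 0.1401 0.1356 tcp [ 0.4767 -0.0936  0.0455] F [ 0.1 -1.  -0.6]
slope side -0.007 scene 0.000 yfront 0.1412 0.1398 tcp [ 0.4768 -0.0921  0.0456] F [-0.3 -0.3  0.2]
time_s: 23.85
tcp_pos: [0.4767, -0.0922, 0.0455]
eef_rot: [87.4, 89.8, 176.3]
contact_force: [-0.0, 0.6, 0.7]
gripper_width: -0.0
```

```bash
python3 -m creep '[{"ax":0,"ay":0,"az":0,"tx":0,"ty":0,"tz":0.0025,"fingers":0},{"ax":0,"ay":0,"az":0,"tx":0,"ty":0,"tz":0.004,"fingers":0},{"ax":0,"ay":0,"az":0,"tx":0,"ty":0,"tz":0.004,"fingers":0},{"ax":0,"ay":0,"az":0,"tx":0,"ty":0,"tz":0.0015,"fingers":0},{"ax":0,"ay":0,"az":0,"tx":0,"ty":0,"tz":0.0015,"fingers":0}]' >o && python3 chk.py && python3 -m creep '[{"ax":0,"ay":0,"az":0,"tx":0,"ty":0,"tz":0.0025,"fingers":0},{"ax":0,"ay":0,"az":0,"tx":0,"ty":0,"tz":0.004,"fingers":0},{"ax":0,"ay":0,"az":0,"tx":0,"ty":0,"tz":0.004,"fingers":0},{"ax":0,"ay":0,"az":0,"tx":0,"ty":0,"tz":0.0015,"fingers":0},{"ax":0,"ay":0,"az":0,"tx":0,"ty":0,"tz":0.0015,"fingers":0}]' >o && python3 chk.py && python3 -m creep '[{"ax":0,"ay":0,"az":0,"tx":0,"ty":0,"tz":0.0025,"fingers":0},{"ax":0,"ay":0,"az":0,"tx":0,"ty":0,"tz":0.004,"fingers":0},{"ax":0,"ay":0,"az":0,"tx":0,"ty":0,"tz":0.004,"fingers":0},{"ax":0,"ay":0,"az":0,"tx":0,"ty":0,"tz":0.0015,"fingers":0},{"ax":0,"ay":0,"az":0,"tx":0,"ty":0,"tz":0.0015,"fingers":0}]' >o && python3 chk.py && python3 -m creep '[{"ax":0,"ay":0,"az":0,"tx":0,"ty":0,"tz":0.0025,"fingers":0},{"ax":0,"ay":0,"az":0,"tx":0,"ty":0,"tz":0.004,"fingers":0},{"ax":0,"ay":0,"az":0,"tx":0,"ty":0,"tz":0.004,"fingers":0},{"ax":0,"ay":0,"az":0,"tx":0,"ty":0,"tz":0.0015,"fingers":0},{"ax":0,"ay":0,"az":0,"tx":0,"ty":0,"tz":0.0015,"fingers":0}]' >o && python3 chk.py && python3 -m creep '[{"ax":0,"ay":0,"az":0,"tx":0,"ty":0,"tz":0.0025,"fingers":0},{"ax":0,"ay":0,"az":0,"tx":0,"ty":0,"tz":0.004,"fingers":0},{"ax":0,"ay":0,"az":0,"tx":0,"ty":0,"tz":0.004,"fingers":0},{"ax":0,"ay":0,"az":0,"tx":0,"ty":0,"tz":0.0015,"fingers":0},{"ax":0,"ay":0,"az":0,"tx":0,"ty":0,"tz":0.0015,"fingers":0}]' >o && python3 chk.py && python3 -m creep '[{"ax":0,"ay":0,"az":0,"tx":0,"ty":0,"tz":0.0025,"fingers":0},{"ax":0,"ay":0,"az":0,"tx":0,"ty":0,"tz":0.004,"fingers":0},{"ax":0,"ay":0,"az":0,"tx":0,"ty":0,"tz":0.004,"fingers":0},{"ax":0,"ay":0,"az":0,"tx":0,"ty":0,"tz":0.0015,"fingers":0},{"ax":0,"ay":0,"az":0,"tx":0,"ty":0,"tz":0.0015,"fingers":0}]' >o && python3 chk.py; cat o
```

```text
slope side -0.009 scene -0.007 yfront 0.1432 0.1379 tcp [ 0.4768 -0.0906  0.0455] F [ 0.1  0.4 -1. ]
slope side -0.043 scene -0.054 yfront 0.1443 0.1421 tcp [ 0.4768 -0.0891  0.0455] F [-0.6 -0.2 -1.3]
time_s: 25.05
tcp_pos: [0.4768, -0.0891, 0.0455]
eef_rot: [88.0, 89.8, 176.9]
contact_force: [-0.0, -0.8, 0.6]
gripper_width: 0.0005
```

It is tipping. I back the finger off and check.

```bash
python3 -m creep '[{"ax":0,"ay":0,"az":0,"tx":0,"ty":0,"tz":-0.006,"fingers":0},{"ax":0,"ay":0,"az":0,"tx":0,"ty":0,"tz":-0.02,"fingers":0},{"ax":0,"ay":0,"az":0,"tx":0,"ty":0,"tz":-0.04,"fingers":0},{"ax":0,"ay":0,"az":0,"tx":0,"ty":0,"tz":-0.04,"fingers":0}]'; python3 chk.py;python3 -c "
from h import *
c=cap('side');cv2.imwrite('pics/sd6.png',cv2.resize(c['pixels'][120:260,230:380],None,fx=4,fy=4,interpolation=cv2.INTER_CUBIC))"
```

```text
time_s: 25.55
tcp_pos: [0.4758, -0.1306, 0.0454]
eef_rot: [91.2, 89.8, -180.0]
contact_force: [0.5, 0.4, 0.1]
gripper_width: 0.0003
slope side -0.088 scene -0.075 yfront 0.1452 0.1406 tcp [ 0.4758 -0.13    0.0454] F [-0.1  0.1 -0.1]
```

View pics/sd6.png

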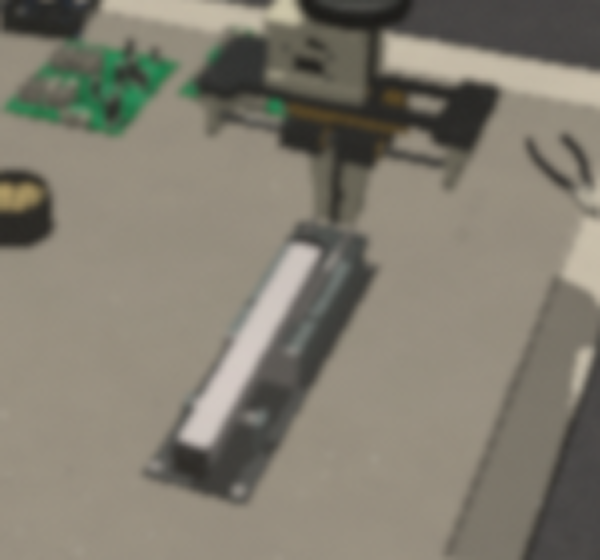

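The tube now rests on the stop pin at a slope of 0.088, and the finger is clear. Next I compute the saddle pose from the earlier picture.

Run:
```python
from h import *
import pickle
c=pickle.load(open('w1.pkl','rb'));W=c['W'][85:122,235:280].reshape(-1,3)
for lo,hi in [(.042,.06),(.011,.03)]:
    P=W[(W[:,2]>lo)&(W[:,2]<hi)]
    rc=cv2.minAreaRect((P[:,:2]*1000).astype(np.float32)); print(lo,len(P),P.mean(0).round(4),rc)
plan([.4765,-.13,.20],179); plan([.446,.37,.20],180)
```

```text
0.042 205 [0.4477 0.3584 0.0495] ((447.8468017578125, 358.4460754394531), (13.967924118041992, 13.909607887268066), 77.6644058227539)
0.011 475 [0.4472 0.3581 0.0181] ((447.6068420410156, 358.48193359375), (23.847631454467773, 32.36714553833008), 77.81463623046875)
t [-0.1545 -0.     -0.0008] a [-0.13  0.   -0.21] rows>= 4.0 1.0
t [-0.1543  0.0403  0.4985] a [-1.13  0.   -0.21] rows>= 11.0 1.0
```

```bash
python3 -m creep '[{"ax":0,"ay":0,"az":0,"tx":-0.05,"ty":0,"tz":0,"fingers":0},{"ax":0,"ay":0,"az":0,"tx":-0.1,"ty":0,"tz":0,"fingers":0.02},{"ax":0,"ay":0,"az":0,"tx":-0.15,"ty":0.0,"tz":0.01,"fingers":0.045},{"ax":0,"ay":0,"az":0,"tx":-0.155,"ty":0.005,"tz":0.06,"fingers":0.045},{"ax":0,"ay":0,"az":0,"tx":-0.155,"ty":0.01,"tz":0.11,"fingers":0.045}]' >o; python3 -m creep '[{"ax":2,"ay":0,"az":0,"tx":0,"ty":0.005,"tz":0.05,"fingers":0.045},{"ax":4,"ay":0,"az":0,"tx":0,"ty":0.01,"tz":0.1,"fingers":0.045},{"ax":6,"ay":0,"az":0,"tx":0,"ty":0.015,"tz":0.15,"fingers":0.045},{"ax":8,"ay":0,"az":0,"tx":0,"ty":0.02,"tz":0.2,"fingers":0.045},{"ax":11,"ay":0,"az":0,"tx":0,"ty":0.025,"tz":0.25,"fingers":0.045}]'; python3 -c "
from h import *
plan([.453,.43,.15],167.8)"
```

```text
time_s: 26.7
tcp_pos: [0.4475, 0.2318, 0.201]
eef_rot: [88.1, 89.8, 166.0]
contact_force: [0.8, 0.4, -0.3]
gripper_width: 0.0448
t [0.0512 0.0361 0.195 ] a [ 0.09  0.01 -0.17] rows>= 5.0 1.0
```

```bash
python3 -m creep '[{"ax":0,"ay":0,"az":0,"tx":0.01,"ty":0.005,"tz":0.05,"fingers":0.045},{"ax":0,"ay":0,"az":0,"tx":0.02,"ty":0.01,"tz":0.1,"fingers":0.045},{"ax":0,"ay":0,"az":0,"tx":0.04,"ty":0.02,"tz":0.14,"fingers":0.045},{"ax":0,"ay":0,"az":0,"tx":0.05,"ty":0.027,"tz":0.172,"fingers":0.045},{"ax":0,"ay":0,"az":0,"tx":0.05,"ty":0.027,"tz":0.172,"fingers":0.045}]'
python3 - <<'E'
from h import *
import pickle
c=cap('wrist','w7.png'); W=cloud(c); c['W']=W; pickle.dump(c,open('w7.pkl','wb'))
c['s']['tcp_pos'];print(c['s']['tcp_pos'])
W=W.reshape(-1,3); W=W[np.hypot(W[:,0]-.4477,W[:,1]-.3584)<.025]
for lo,hi in [(.042,.06),(.011,.03)]:
    P=W[(W[:,2]>lo)&(W[:,2]<hi)]
    rc=cv2.minAreaRect((P[:,:2]*1000).astype(np.float32)); print(lo,len(P),P.mean(0).round(4),rc)
plan([.4477,.3584,.10],167.8); plan([.4477,.3584,.022],167.8)
E
```

```text
time_s: 27.2
tcp_pos: [0.4566, 0.4065, 0.1479]
eef_rot: [126.7, 89.7, -155.2]
contact_force: [-0.8, -1.4, 0.4]
gripper_width: 0.0448
[0.45658762 0.40646867 0.14792842]
0.042 386 [0.448  0.358  0.0493] ((448.004638671875, 358.24383544921875), (13.712860107421875, 12.95602035522461), 78.04422760009766)
0.011 812 [0.4474 0.3569 0.0182] ((448.2223815917969, 358.57696533203125), (23.95935821533203, 32.20701599121094), 78.1521987915039)
t [ 0.049  -0.0009 -0.0471] a [ 0.27 -0.19 -0.25] rows>= 2.0 1.0
t [ 0.127  -0.0013 -0.0468] a [ 0.27 -0.19 -0.25] rows>= 3.0 1.0
```

View pics/w7.png

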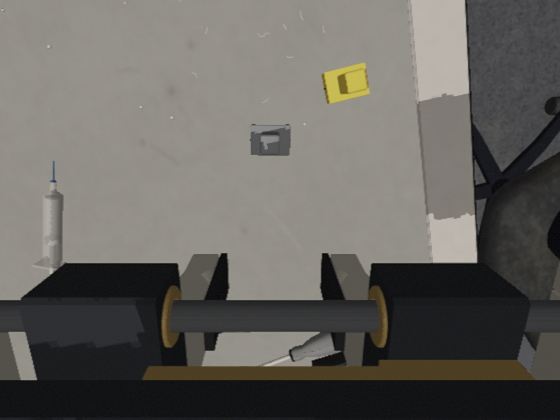

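The close view shows the grey saddle at (271,140), square to the jaws, and the pose repeats within 0.5 mm. I descend and grip.

```bash
python3 -m creep '[{"ax":0,"ay":0,"az":0,"tx":0.02,"ty":-0.001,"tz":-0.035,"fingers":0.045},{"ax":0,"ay":0,"az":0,"tx":0.049,"ty":-0.001,"tz":-0.047,"fingers":0.045},{"ax":0,"ay":0,"az":0,"tx":0.085,"ty":-0.001,"tz":-0.047,"fingers":0.045},{"ax":0,"ay":0,"az":0,"tx":0.105,"ty":-0.001,"tz":-0.047,"fingers":0.045},{"ax":0,"ay":0,"az":0,"tx":0.105,"ty":-0.001,"tz":-0.047,"fingers":0.045}]'; python3 -c "
from h import *
plan([.448,.3583,.023],168)"
```

```text
time_s: 27.75
tcp_pos: [0.4474, 0.3546, 0.0436]
eef_rot: [131.9, 89.6, -150.3]
contact_force: [-0.1, -0.1, 1.1]
gripper_width: 0.0451
t [0.0206 0.0001 0.0038] a [-0.13 -0.28 -0.31] rows>= 1.0 1.0
```

```bash
python3 -m creep '[{"ax":0,"ay":0,"az":0,"tx":0,"ty":0,"tz":0,"fingers":0.045}]'; python3 -c "
from h import *
plan([.448,.3583,.023],168)"
```

```text
time_s: 27.85
tcp_pos: [0.449, 0.3569, 0.0466]
eef_rot: [99.5, 89.8, 177.4]
contact_force: [1.0, -0.2, 1.1]
gripper_width: 0.045
t [0.0236 0.0012 0.0012] a [-0.07 -0.03 -0.17] rows>= 1.0 1.0
```

```bash
python3 -m creep '[{"ax":0,"ay":0,"az":0,"tx":0.012,"ty":0.001,"tz":0.001,"fingers":0.045},{"ax":0,"ay":0,"az":0,"tx":0.022,"ty":0.001,"tz":0.001,"fingers":0.045},{"ax":0,"ay":0,"az":0,"tx":0.022,"ty":0.001,"tz":0.001,"fingers":0.045},{"ax":0,"ay":0,"az":0,"tx":0.022,"ty":0.001,"tz":0.001,"fingers":0.045}]'; python3 -c "
from h import *
plan([.448,.3583,.023],168)"
```

```text
time_s: 28.25
tcp_pos: [0.4479, 0.3581, 0.0236]
eef_rot: [107.5, 89.8, -174.6]
contact_force: [0.3, 0.1, 0.3]
gripper_width: 0.045
t [ 0.0006 -0.0001  0.0003] a [-0.07 -0.06 -0.2 ] rows>= 1.0 1.0
```

Positioned within 0.5 mm. Now I close on the tab and lift.

```bash
python3 -m creep '[{"ax":0,"ay":0,"az":0,"tx":0,"ty":0,"tz":0,"fingers":0.02},{"ax":0,"ay":0,"az":0,"tx":0,"ty":0,"tz":0,"fingers":0.01},{"ax":0,"ay":0,"az":0,"tx":0,"ty":0,"tz":0,"fingers":0.008},{"ax":0,"ay":0,"az":0,"tx":0,"ty":0,"tz":0,"fingers":0.008},{"ax":0,"ay":0,"az":0,"tx":0,"ty":0,"tz":0,"fingers":0.008}]' 15;  python3 -c "
from h import *
plan([.448,.3583,.023],168)"
```

```text
time_s: 28.75
tcp_pos: [0.448, 0.3582, 0.0238]
eef_rot: [97.5, 89.8, 175.4]
contact_force: [0.1, -0.9, 0.3]
gripper_width: 0.0133
t [0.0009 0.     0.0001] a [-0.08 -0.02 -0.19] rows>= 1.0 1.0
```

```bash
python3 -m creep '[{"ax":0,"ay":0,"az":0,"tx":-0.04,"ty":0,"tz":0,"fingers":0.008},{"ax":0,"ay":0,"az":0,"tx":-0.085,"ty":0,"tz":0,"fingers":0.008},{"ax":0,"ay":0,"az":0,"tx":-0.135,"ty":0,"tz":-0.01,"fingers":0.008},{"ax":-3,"ay":0,"az":0,"tx":-0.137,"ty":0.00,"tz":-0.05,"fingers":0.008},{"ax":-7,"ay":0,"az":0,"tx":-0.137,"ty":-0.01,"tz":-0.095,"fingers":0.008}]';python3 -c "
from h import *
plan([.481,.075,.16],179)"
```

```text
time_s: 29.25
tcp_pos: [0.4383, 0.2637, 0.1626]
eef_rot: [21.7, 89.8, 106.9]
contact_force: [0.6, -0.9, -1.7]
gripper_width: 0.0138
t [ 0.002  -0.0585 -0.1844] a [-3.85  0.19 -0.07] rows>= 4.0 1.0
```

```bash
python3 -m creep '[{"ax":-2,"ay":0,"az":0,"tx":0,"ty":-0.015,"tz":-0.045,"fingers":0.008},{"ax":-4,"ay":0,"az":0,"tx":0,"ty":-0.03,"tz":-0.09,"fingers":0.008},{"ax":-4,"ay":0,"az":0,"tx":0,"ty":-0.045,"tz":-0.135,"fingers":0.008},{"ax":-4,"ay":0,"az":0,"tx":0,"ty":-0.058,"tz":-0.175,"fingers":0.008},{"ax":-4,"ay":0,"az":0,"tx":0,"ty":-0.058,"tz":-0.175,"fingers":0.008}]' >o; python3 -m creep '[{"ax":0,"ay":0,"az":0,"tx":0,"ty":0,"tz":0,"fingers":0.008},{"ax":0,"ay":0,"az":0,"tx":0,"ty":0,"tz":0,"fingers":0.008}]';python3 - <<'E'
from h import *
import pickle
c=cap('wrist','w8.png'); W=c['W']=cloud(c); pickle.dump(c,open('w8.pkl','wb'))
plan([.481,.075,.16],179)
E
```

```text
time_s: 29.95
tcp_pos: [0.4806, 0.0842, 0.1606]
eef_rot: [86.3, 89.8, 175.2]
contact_force: [-0.2, -0.2, 0.9]
gripper_width: 0.0139
t [ 0.0006 -0.0007 -0.0095] a [-0.03  0.01 -0.19] rows>= 1.0 1.0
```

View pics/w8.png

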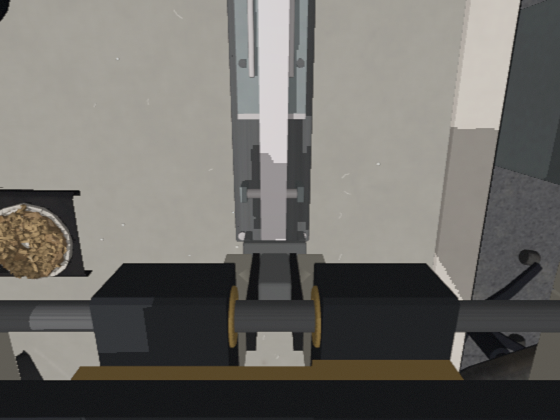

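The edge line is at about row 118 either side of the tube, and the held saddle is at (275,265) between the fingers. I measure both.

Run:
```python
from h import *
import pickle
c=pickle.load(open('w8.pkl','rb'));W=c['W'];fx=c['fx']
def ray(u,v,z):
    d=c['T'][:3,:3]@np.array([(u-c['cx'])/fx,(v-c['cy'])/fx,1]);o=c['T'][:3,3];return o+d*(z-o[2])/d[2]
g=c['pixels'].astype(int).sum(2)/3
for u in (246,252,294,300):
    print(u,[(v,round(W[v,u,1],4),round(W[v,u,2],4),int(g[v,u])) for v in range(113,123)])
for v in (116.5,117.5,118.5,119.5): print(v,ray(248,v,.035).round(4),ray(298,v,.035).round(4))
m=(W[...,1]>-.05)&(W[...,1]<.07)
v,u=np.mgrid[:420,:560]
m&=(u>245)&(u<305)&(W[...,2]>.046)&(W[...,2]<.075)&(v<225)
P=W[m]; print(np.polyfit(P[:,1],P[:,2],1))
for a in (-.03,-.01,.01,.02,.03,.05):
    k=P[abs(P[:,1]-a)<.004]; print(a,(k[:,0].min()+k[:,0].max())/2,np.ptp(k[:,0]), np.median(k[:,2]))
# saddle in tool frame
T=np.linalg.inv(np.block([[R.from_euler('xyz',c['s']['eef_rot'],degrees=True).as_matrix(),np.array(c['s']['tcp_pos'])[:,None]],[np.zeros((1,3)),np.ones((1,1))]]))
Q=W@T[:3,:3].T+T[:3,3]
for vv in range(236,300,6): print(vv,[(uu,Q[vv,uu].round(4).tolist()) for uu in (252,274,296)])
cv2.imwrite('pics/w8c.png',cv2.resize(c['pixels'][95:305,215:335],None,fx=3,fy=2.8,interpolation=cv2.INTER_CUBIC))
```

```text
246 [(113, np.float64(0.0146), np.float64(0.0346), 164), (114, np.float64(0.0154), np.float64(0.0343), 191), (115, np.float64(0.0161), np.float64(0.035), 192), (116, np.float64(0.0168), np.float64(0.0352), 192), (117, np.float64(0.0177), np.float64(0.0335), 192), (118, np.float64(0.0183), np.float64(0.0356), 190), (119, np.float64(0.0206), np.float64(0.0052), 132), (120, np.float64(0.0214), np.float64(0.0067), 99), (121, np.float64(0.0223), np.float64(0.0052), 96), (122, np.float64(0.0232), np.float64(0.0043), 97)]
252 [(113, np.float64(0.0147), np.float64(0.0356), 162), (114, np.float64(0.0154), np.float64(0.0354), 191), (115, np.float64(0.0162), np.float64(0.0338), 191), (116, np.float64(0.0169), np.float64(0.0353), 191), (117, np.float64(0.0177), np.float64(0.0352), 192), (118, np.float64(0.0185), np.float64(0.0337), 189), (119, np.float64(0.0207), np.float64(0.0061), 133), (120, np.float64(0.0215), np.float64(0.0059), 99), (121, np.float64(0.0223), np.float64(0.0066), 99), (122, np.float64(0.0232), np.float64(0.006), 98)]
294 [(113, np.float64(0.0153), np.float64(0.0345), 159), (
[... 2105 characters left out ...]
0067]), (296, [-0.0081, 0.0108, -0.0086])]
266 [(252, [-0.014, -0.0092, -0.0085]), (274, [-0.0096, 0.0006, -0.0063]), (296, [-0.0141, 0.0104, -0.0086])]
272 [(252, [-0.0191, -0.0089, -0.0082]), (274, [-0.0156, 0.0006, -0.0064]), (296, [-0.0192, 0.0101, -0.0082])]
278 [(252, [-0.0252, -0.0085, -0.0086]), (274, [-0.0214, 0.0006, -0.0065]), (296, [-0.0256, 0.0097, -0.0088])]
284 [(252, [-0.03, -0.0082, -0.0085]), (274, [-0.025, 0.0006, -0.0057]), (296, [-0.0309, 0.0094, -0.009])]
290 [(252, [-0.0353, -0.0079, -0.0088]), (274, [-0.0255, 0.0006, -0.0032]), (296, [-0.0347, 0.0092, -0.0085])]
296 [(252, [-0.0391, -0.0077, -0.0085]), (274, [-0.0259, 0.0006, -0.0005]), (296, [-0.04, 0.0089, -0.009])]
```

View pics/w8c.png

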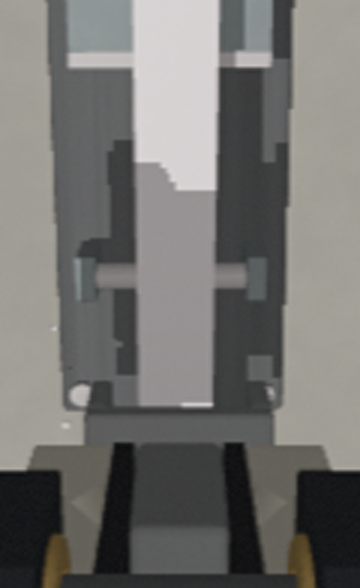

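```bash
python3 -c "
from h import *
plan([.4793,.0201,.10],178.9,5)"; python3 -m creep '[{"ax":0,"ay":2,"az":0,"tx":0,"ty":0,"tz":-0.03,"fingers":0.008},{"ax":0,"ay":5,"az":0,"tx":0.02,"ty":0,"tz":-0.055,"fingers":0.008},{"ax":0,"ay":5,"az":0,"tx":0.05,"ty":0,"tz":-0.064,"fingers":0.008},{"ax":0,"ay":5,"az":0,"tx":0.06,"ty":0,"tz":-0.064,"fingers":0.008},{"ax":0,"ay":5,"az":0,"tx":0.06,"ty":0,"tz":-0.064,"fingers":0.008}]'; python3 -m creep '[{"ax":0,"ay":0,"az":0,"tx":0,"ty":0,"tz":0,"fingers":0.008},{"ax":0,"ay":0,"az":0,"tx":0,"ty":0,"tz":0,"fingers":0.008}]'; python3 -c "
from h import *
plan([.4793,.0201,.075],178.9,5)"
```

```text
t [ 0.0606 -0.0002 -0.0644] a [ 0.08  5.01 -0.19] rows>= 2.0 1.0
time_s: 30.5
tcp_pos: [0.4784, 0.0202, 0.0995]
eef_rot: [176.1, 84.9, -94.9]
contact_force: [-0.0, 0.2, 0.8]
gripper_width: 0.0138
time_s: 30.7
tcp_pos: [0.4802, 0.0208, 0.1018]
eef_rot: [179.0, 85.1, -92.0]
contact_force: [0.1, 0.3, 0.2]
gripper_width: 0.0139
t [0.0267 0.0008 0.0016] a [ 0.09  0.05 -0.08] rows>= 1.0 1.0
```

```bash
python3 -m creep '[{"ax":0,"ay":0,"az":0,"tx":0.005,"ty":0.001,"tz":0.0016,"fingers":0.008},{"ax":0,"ay":0,"az":0,"tx":0.012,"ty":0.001,"tz":0.0016,"fingers":0.008},{"ax":0,"ay":0,"az":0,"tx":0.02,"ty":0.001,"tz":0.0016,"fingers":0.008},{"ax":0,"ay":0,"az":0,"tx":0.026,"ty":0.001,"tz":0.0016,"fingers":0.008},{"ax":0,"ay":0,"az":0,"tx":0.026,"ty":0.001,"tz":0.0016,"fingers":0.008}]';python3 -m creep '[{"ax":0,"ay":0,"az":0,"tx":0,"ty":0,"tz":0,"fingers":0.008},{"ax":0,"ay":0,"az":0,"tx":0,"ty":0,"tz":0,"fingers":0.008}]'; python3 -c "
from h import *
plan([.4793,.0201,.0677],178.9,5)
for n in ['side','scene']:
  c=cap(n)
  cv2.imwrite('pics/p9%s.png'%n,cv2.resize(c['pixels'][150:250,220:340] ,None,fx=5,fy=5,interpolation=cv2.INTER_CUBIC))
"
```

```text
time_s: 31.2
tcp_pos: [0.4777, 0.0187, 0.0735]
eef_rot: [177.0, 85.0, -94.1]
contact_force: [0.9, 0.6, -0.3]
gripper_width: 0.014
time_s: 31.4
tcp_pos: [0.478, 0.0189, 0.0746]
eef_rot: [177.6, 85.0, -93.5]
contact_force: [1.2, 0.4, -1.0]
gripper_width: 0.0141
t [ 0.0067 -0.0013  0.0018] a [ 0.03 -0.01 -0.21] rows>= 1.0 1.0
```

View pics/p9side.png

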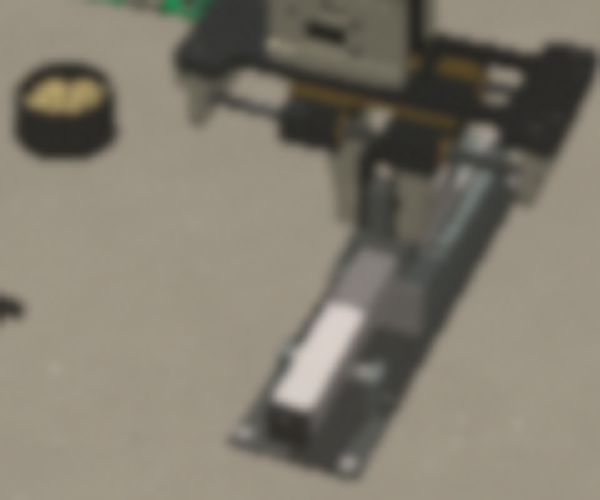

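View pics/p9scene.png

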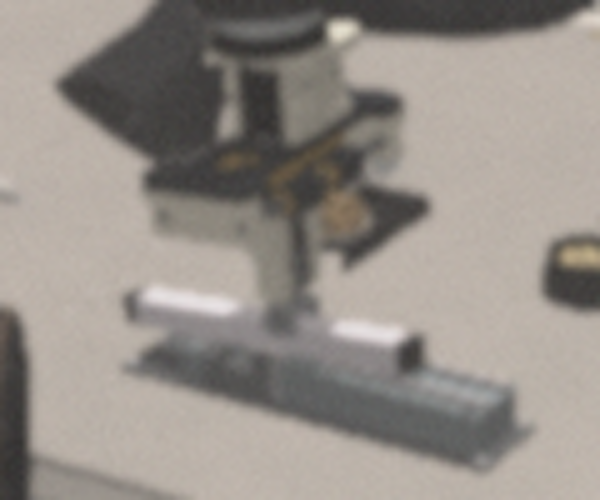

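The saddle is astride the tube with a small side force. I correct 1.2 mm sideways and 1.4 mm along, and go on down gently.

```bash
python3 -m creep '[{"ax":0,"ay":0,"az":0,"tx":0.0,"ty":-0.0012,"tz":0.0013,"fingers":0.008},{"ax":0,"ay":0,"az":0,"tx":0.002,"ty":-0.0012,"tz":0.0013,"fingers":0.008},{"ax":0,"ay":0,"az":0,"tx":0.004,"ty":-0.0012,"tz":0.0013,"fingers":0.008},{"ax":0,"ay":0,"az":0,"tx":0.0055,"ty":-0.0012,"tz":0.0013,"fingers":0.008},{"ax":0,"ay":0,"az":0,"tx":0.0055,"ty":-0.0012,"tz":0.0013,"fingers":0.008}]';python3 -m creep '[{"ax":0,"ay":0,"az":0,"tx":0,"ty":0,"tz":0,"fingers":0.008},{"ax":0,"ay":0,"az":0,"tx":0,"ty":0,"tz":0,"fingers":0.008}]'; python3 -c "
from h import *
plan([.4793,.0201,.0677],178.9,5)"
```

```text
time_s: 32.0
tcp_pos: [0.479, 0.0197, 0.0686]
eef_rot: [177.3, 85.0, -93.8]
contact_force: [0.4, -0.2, 0.0]
gripper_width: 0.0137
time_s: 32.2
tcp_pos: [0.4793, 0.0198, 0.069]
eef_rot: [177.7, 85.0, -93.3]
contact_force: [-0.2, -0.4, 0.3]
gripper_width: 0.0141
t [ 0.0012 -0.      0.0004] a [ 0.03  0.   -0.19] rows>= 1.0 1.0
```

```bash
python3 -m creep '[{"ax":0,"ay":0,"az":0,"tx":0.0005,"ty":0,"tz":0.0003,"fingers":0.008},{"ax":0,"ay":0,"az":0,"tx":0.001,"ty":0,"tz":0.0003,"fingers":0.008},{"ax":0,"ay":0,"az":0,"tx":0.001,"ty":0,"tz":0.0003,"fingers":0.008},{"ax":0,"ay":0,"az":0,"tx":0.001,"ty":0,"tz":0.0003,"fingers":0.008}]'; python3 -c "
from h import *
plan([.4793,.0201,.0677],178.9,5)"
```

```text
time_s: 32.6
tcp_pos: [0.4792, 0.02, 0.0679]
eef_rot: [177.7, 85.0, -93.4]
contact_force: [-0.7, -0.0, 0.4]
gripper_width: 0.0138
t [ 0.0002 -0.0001  0.0001] a [ 0.03 -0.   -0.2 ] rows>= 1.0 1.0
```

```bash
python3 -m creep '[{"ax":0,"ay":0,"az":0,"tx":0.0005,"ty":0,"tz":0,"fingers":0.008},{"ax":0,"ay":0,"az":0,"tx":0.0005,"ty":0,"tz":0,"fingers":0.008},{"ax":0,"ay":0,"az":0,"tx":0.0005,"ty":0,"tz":0,"fingers":0.008}]'; python3 -c "
from h import *
print(r.get_state()['contact_force'])"
```

```text
time_s: 32.9
tcp_pos: [0.4794, 0.02, 0.0676]
eef_rot: [177.9, 85.0, -93.2]
contact_force: [-0.3, 0.4, 2.6]
gripper_width: 0.014
[-0.25687732  0.39854314  2.57955922]
```

It is in contact at about 2.6 N. I release slowly, then retract along the tool axis.

```bash
python3 -m creep '[{"ax":0,"ay":0,"az":0,"tx":-0.0003,"ty":0,"tz":0,"fingers":0.016},{"ax":0,"ay":0,"az":0,"tx":-0.0003,"ty":0,"tz":0,"fingers":0.02},{"ax":0,"ay":0,"az":0,"tx":-0.0003,"ty":0,"tz":0,"fingers":0.028},{"ax":0,"ay":0,"az":0,"tx":-0.0003,"ty":0,"tz":0,"fingers":0.036},{"ax":0,"ay":0,"az":0,"tx":-0.0003,"ty":0,"tz":0,"fingers":0.04}]'; python3 -m creep '[{"ax":0,"ay":0,"az":0,"tx":-0.004,"ty":0,"tz":0,"fingers":0.04},{"ax":0,"ay":0,"az":0,"tx":-0.015,"ty":0,"tz":0,"fingers":0.04},{"ax":0,"ay":0,"az":0,"tx":-0.04,"ty":0,"tz":0,"fingers":0.04},{"ax":0,"ay":-3,"az":0,"tx":-0.085,"ty":0,"tz":0.01,"fingers":0.04},{"ax":0,"ay":-5,"az":0,"tx":-0.11,"ty":0,"tz":0.06,"fingers":0.04}]'; python3 -m creep '[{"ax":0,"ay":0,"az":0,"tx":0,"ty":0,"tz":0,"fingers":0.04},{"ax":0,"ay":0,"az":0,"tx":0,"ty":0,"tz":0,"fingers":0.04}]' >o
python3 - <<'E'
from h import *
import pickle
c=cap('wrist','w10.png'); c['W']=cloud(c); pickle.dump(c,open('w10.pkl','wb'));print(c['s']['tcp_pos'])
for n in ['side','scene']:
  c=cap(n)
  cv2.imwrite('pics/p10%s.png'%n,cv2.resize(c['pixels'][150:250,220:340] ,None,fx=5,fy=5,interpolation=cv2.INTER_CUBIC))
E
```

```text
time_s: 33.4
tcp_pos: [0.4792, 0.02, 0.0677]
eef_rot: [177.7, 85.0, -93.4]
contact_force: [-0.7, 0.4, -0.6]
gripper_width: 0.0371
time_s: 33.9
tcp_pos: [0.4818, 0.0834, 0.1744]
eef_rot: [-4.9, 89.8, 83.9]
contact_force: [2.2, 0.3, -0.4]
gripper_width: 0.0399
[0.48097073 0.08450435 0.17111566]
```

View pics/w10.png

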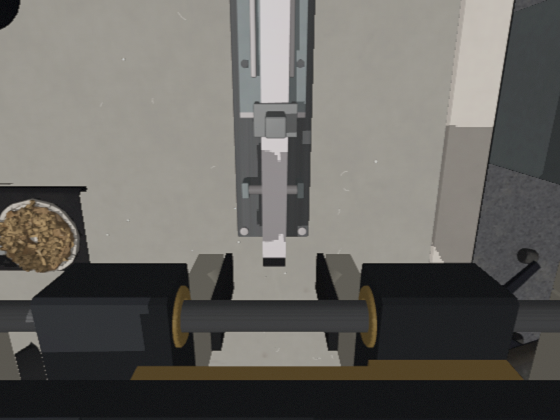

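View pics/p10side.png

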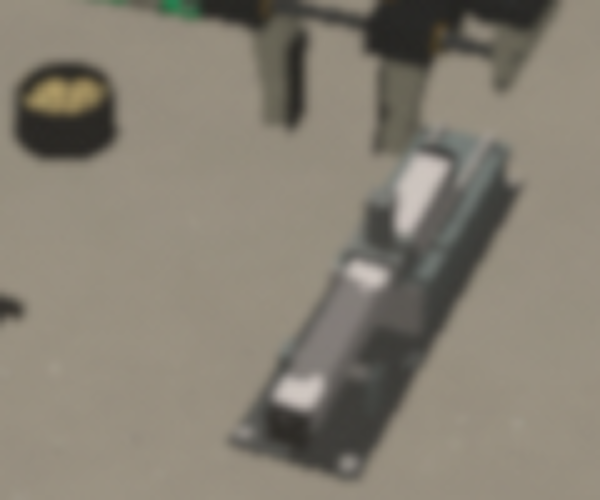

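View pics/p10scene.png

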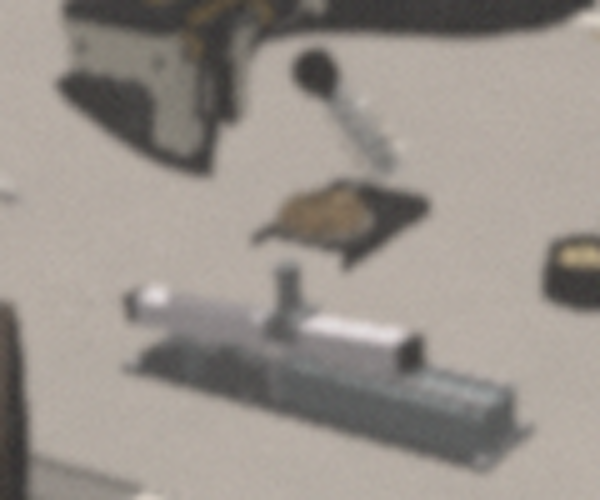

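The saddle stands upright at (275,120), astride the tube over the edge line at row 115, and the gripper is clear. I measure its final position and the tube slope.

Run:
```python
from h import *
import pickle
c=pickle.load(open('w10.pkl','rb'));W=c['W'];v,u=np.mgrid[:420,:560];roi=(u>245)&(u<305)&(v<160)&(v>80)
for lo,hi in [(.083,.105),(.059,.068)]:
    P=W[roi&(W[...,2]>lo)&(W[...,2]<hi)&(abs(W[...,1]-.02)<.02)]; print(lo,len(P),P.mean(0).round(4),cv2.minAreaRect((P[:,:2]*1000).astype(np.float32)))
for uu in (245,248,300,302): 
    d=[vv for vv in range(100,130) if W[vv,uu,2]>.028]; print('edge',uu,d[-1],W[d[-1],uu].round(4),W[d[-1]+1,uu].round(4))
P=W[(u>255)&(u<295)&(v<225)&(W[...,2]>.044)&(W[...,2]<.066)&(abs(W[...,1]-.02)>.02)&(W[...,1]>-.06)]; print('slope',np.polyfit(P[:,1],P[:,2],1))
print(r.get_state()['contact_force'].round(1))
```

```text
0.083 507 [0.4782 0.0221 0.0928] ((478.0513916015625, 22.421018600463867), (14.464944839477539, 13.74074935913086), 88.84736633300781)
0.059 947 [0.4781 0.0177 0.0621] ((478.1708679199219, 19.69669532775879), (23.529827117919922, 32.300376892089844), 88.9854965209961)
edge 245 117 [0.502  0.0185 0.0354] [0.5043 0.0208 0.0059]
edge 248 117 [0.4996 0.0186 0.0357] [0.5017 0.0208 0.0057]
edge 300 117 [0.4579 0.0194 0.0338] [0.4559 0.0217 0.0057]
edge 302 117 [0.4564 0.0194 0.0347] [0.4541 0.0217 0.0056]
slope [-0.08745768  0.05626545]
[ 0.8 -0.4 -0.3]
```

```bash
python3 -c "
from plant import order
print(order.close_job())"
```

```text
the job is handed in; nothing more can be done
None
```

The tube is tipped onto the stop pin and the grey saddle sits astride it over the edge. I handed the job in at about 34 s of the 72 s allowed.

- **Tube:** I pushed it out with closed fingers, then advanced in 1.5 mm steps with the finger taken off after each. It tipped by itself, so the overhang should be at most one step more than needed. Push-force readings stayed at about 4 N or less, but I only sampled them at the end of each call.
- **Saddle:** I set it down tilted to match the tube, with about 2.6 N of contact, then let go and backed the gripper clear.
- **Last checks:**
  - Tube slope is 0.087 rad, matching a tube resting on the pin.
  - The seat works out at y ≈ 19.0 mm against the edge at about 19.3 mm, so roughly 0.3 mm off; the camera calibration is only good to about 2 mm.
  - Force on the tool was near zero.
- **Disagreements:** The tube's sideways position read 1.3 mm differently between views, which the saddle's slot clearance covers. One early tilt reading was false because the finger was in the measured area; I excluded it from later readings.
- **Other objects:** I did not touch the tip cleaner, syringe, cutter or the yellow look-alike.

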